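# Top up the spring-loaded plate dispenser

### The arm

A 6-joint arm with a two-finger parallel gripper is mounted at the origin on a cart in front of the work surface, level with it; the furniture and walls round the work are solid. World frame = base frame: x ahead of the robot, y to its left, z up, the work surface at z = 0. Lengths are in m, angles in rad, forces in N, time in s.
With the tool pointing down it reaches from about 0.325 to 0.85 m from the base axis. Payload 4.4 kg.
Tool frame: the origin (TCP) lies midway between the tips of the shut fingers; the grasp point (between the pads) lies manip.grasp_offset behind it (manip.grasp_offset is the distance from the TCP to the grasp point, in m); z points along the fingers, y is the line along which they close (so a half turn about z gives the same grasp; the last joint's range is limited). The gripper opens to 94 mm and grips with 3 to 60 N. Pads are 16 mm wide; open, the fingers measure 119 mm over their backs; the gripper's body (75 mm by 177 mm) begins 78 mm behind the grasp point.
Start: joints at [1.185, 0.207, 1.542, -0, 1.393, -0.15], TCP at [0.134, 0.559, 0.173] pointing down, gripper open.
Joint ranges: [-2.73, 2.73], [-0.86, 2.22], [0.23, 2.46], [-1.11, 4.25], [0.08, 2.63], [-2.82, 2.82]. Speed limits (rad/s): [2.79, 2.79, 3.14, 3.14, 3.14, 3.14].

### API

Orientations are given as a unit quaternion [w, x, y, z].
In Python, from workcell import get_state, viewer, workorder, manip gives the robot as it stands.
- The arm moves only by the tool jog_arm, never from a script. Its argument "increments" is a list of rows, each an object with "travel": the shift along the world's x, y, z in cm, a list of three; "dr": the turn, a rotation vector about the world's x, y, z in rad, a list of three; "hand": the opening, from 0 (shut) to 1 (fully open). In form: [{"travel": [x, y, z], "dr": [rx, ry, rz], "hand": hand}, ...]. A call has exactly 5 rows; each row shifts and turns the commanded pose from where the row before left it; what a row does not reach is not made up. A row lasts 1/8 s, in which the tool goes at most 62.5 mm and 10.7 degrees, less where a joint would pass 70% of its speed; a pose out of reach is approached as far as the arm can. A call is refused whole if a number of a shift passes 6.25 or a number of a turn 0.188, either way. A call with a gripper value outside its range is refused whole. The fingers move at their own pace and stop on an object; "newtons" is the grip in N (left out, the last holds). Time passes only in rows, so rows that do not move let the fingers close, or fill a call up. It gives the time, the measured TCP pose, the force, the opening and the grip force at its end, in the units of the state.
- get_state(): the state, without advancing time (a new reading comes with each control period).
- viewer.camera(name): name is "scene" or "top"; returns (picture, depth): 480x640x3 uint8, red, green, blue; 480x640 float32, m along the optical axis (not along the pixel's ray), 0 where there is no reading.
- viewer.camera_params(name): a dict with "fx", "fy", "cx", "cy" (pixels), "k1" (the pictures are not rectified: a ray, as slopes to the right and down, at radius r is drawn at 1 + k1 r^2 times it, then the intrinsics apply), "world_from_camera" (4x4, takes a point from camera to world coordinates). Camera axes: x right, y down, z forward; pixel columns grow to the right and rows downward; lengths in m; the calibration is good to about 2 mm. A picture is of the moment at which its call begins. camera_params takes no time and is no camera call.
- workorder.hand_in(): hands the job in; it is judged then, once.
Trained networks look in the newest picture that a camera, given by its name, has taken for a name from the list of things; names that differ only in an ending like _2 or _b are one class to them, and where a whole thing is asked for, a point or a joint stands for the part that bears it (a point fixed in the world has none). Each returns a list of dicts, best first, with "conf" (0 to 1); they miss things now and then, are a little off and sometimes report something else, mostly with a low value. They report only what shows in the picture. A call takes as long as a camera call.
- viewer.boxes_of(camera, thing): "position" ([column, row] in pixels, amid what is visible of it).
- viewer.masks_of(camera, thing): "pixels" (480x640 bool, what is visible of it) and "position" ([column, row] in pixels, amid what is visible of it).
The state is a dict: "t": time; "joints": joint angles; "qd": joint speeds; "tau": joint torques, N m; "ee_pos": TCP position; "tcp_rot": TCP orientation; "contact_force": force on the tool from outside, world axes, zero at the start; "torque": the same for the moment, N m; "finger_gap": opening from 0.0 (shut) to 1.0 (fully open); "gripper_force": force on a finger pad.
Only numpy, scipy, OpenCV 4.12 (cv2) and the standard library are available. Lean on these libraries where they do the work, as an engineer would, in place of code of your own. Each camera call takes 0.05 s, during which the arm holds its last target. There are 200 camera calls.

### The job

Top up the spring-loaded plate dispenser with the two small stoneware plates lying on the worktop, one after the other. Tuck one end of each plate under the fixed lip, bearing the pile down with it, then press the other end down until the sprung latch snaps over it and the plate stays in, level, when you let go; do the same with the other plate on top of it. Press by feel and gently, since stoneware chips when it is rammed, and leave the other things on the worktop where they are.

Things in the scene. Friction and masses are not known exactly. Their poses are not given: they have to be found in the camera images.
- dispenser: open plate dispenser of sheet steel, fixed to the worktop, base 134 x 86 mm; origin on the worktop under the middle of its pocket, z up, x along the pocket. Pocket 113.5 mm long (x), 63 mm wide (y). Fixed lip at the -x end, sprung latch at the +x end. One plate is in at the start; three fill it. The pile rises until the top plate's rim bears on lip and latch, 74 mm up
- guides (a point): pocket's middle, 76 mm above the worktop, level with the top of the straight part of the four corner guides. Each guide is 20 mm long from its pocket end and flares outward above that to 86 mm; the two at the lip end also open out to 68 mm apart towards the middle; the middle 73 mm of both long sides is open from the base up, for fingers
- platform (a joint): sink of the flat platform under the pile, in m: 0 = top of its travel (platform 70 mm above the worktop), 0.010 with one plate held, 0.024 with two, 0.038 with three, hard stop at 0.047. Coil spring 150 N/m, pushing up with about 4.5 N with one plate held, 6.6 N with two and 8.7 N with three, less the weight of platform and plates
- plate_a: white stoneware plate, rounded rectangle 110 (its x) x 60 (its y) x 14 mm high, about 0.16 kg; origin at the centre of its flat underside, z up; a raised rim about 6 mm wide runs round a shallow hollow whose floor is 12 mm above the underside and slopes up to the rim at both ends; plates stack flat, not nesting; starts on the worktop, the one nearer to the dispenser
- plate_b: white stoneware plate, rounded rectangle 110 (its x) x 60 (its y) x 14 mm high, about 0.16 kg; origin at the centre of its flat underside, z up; a raised rim about 6 mm wide runs round a shallow hollow whose floor is 12 mm above the underside and slopes up to the rim at both ends; plates stack flat, not nesting; starts on the worktop, the one farther left
- plate_in: white stoneware plate, rounded rectangle 110 (its x) x 60 (its y) x 14 mm high, about 0.16 kg; origin at the centre of its flat underside, z up; a raised rim about 6 mm wide runs round a shallow hollow whose floor is 12 mm above the underside and slopes up to the rim at both ends; plates stack flat, not nesting; starts held in the dispenser, underside 60 mm up, ends lowest of three
- lip (a point): middle of the free edge of the fixed lip, on its underside (dispenser x -48.75, z 74 mm). The lip is folded from the end wall's top, 46 mm wide, 3.5 mm thick, and reaches 8 mm into the pocket
- catch (a point): where the middle of the latch's hook edge is when shut, on its underside (dispenser x +48.75, z 74 mm), fixed. Hook 22 mm wide, 8 mm into the pocket; above it a steep lead-in ramp up to 93 mm, then a thumb tab outside up to 102 mm. A plate end pressed down on the ramp pushes the latch out (2 to 4 N) and it springs back over the rim. End wall beside it 60 mm high, flared outward above that to 72 mm
- lemon: a lemon, 67 x 79 x 64 mm, behind the plates; a bystander, not to be disturbed
- spoon: a steel teaspoon, 132 x 26 x 9 mm, lying between the two loose plates; a bystander, not to be disturbed
- mug: a small dotted espresso mug, 63 x 92 x 55 mm, at the back in the middle; a bystander, not to be disturbed
- jar: a glass spice jar with a green cap, 46 x 46 x 106 mm, at the back right; a bystander, not to be disturbed
- mill: a small glass salt shaker with a domed steel cap, 44 x 44 x 90 mm, at the back left; a bystander, not to be disturbed

How it is judged:
By the outcome, as a careful person would: the job done as asked, in the order asked, and still so for the second after the job is handed in, with the robot touching nothing.
It also fails if it takes over 72 s, if anything falls off the work surface, if the arm or the gripper's body presses on something with over 40 N, if the wrist force passes 120 N, or if a joint passes its speed limit or range.

## Working session

There is one attempt and no reset: what is moved stays moved. The work goes in short steps, Python scripts to look and compute and a tool call to move; the robot and the scene stay as the last step left them, time stands still between calls to the robot, and variables do not carry over. Pictures are saved under pics/ and viewed, at most 10 in all, crops included, and the job is handed in when it is done.

Besides the shell and the picture viewer there is one more tool, called after ">>>" as name([rows], argument=value, ...), one row to a line, values as JSON. jog_arm: Moves the arm, as the interface text tells. Its arguments: {"type":"object","properties":{"increments":{"type":"array"},"newtons":{"type":"number"}},"required":["increments"]}

```bash
mkdir -p pics; ls
cat > h.py <<'E'
import numpy as np, cv2
from workcell import get_state, viewer, workorder, manip
def cloud(cam,depth):
    p=viewer.camera_params(cam); v,u=np.mgrid[0:480,0:640]
    K=np.array([[p['fx'],0,p['cx']],[0,p['fy'],p['cy']],[0,0,1.]])
    pts=np.stack([u.ravel(),v.ravel()],1).astype(np.float64).reshape(-1,1,2)
    n=cv2.undistortPoints(pts,K,np.array([p['k1'],0,0,0.])).reshape(480,640,2)
    T=np.array(p['world_from_camera'])
    c=np.dstack([n*depth[...,None],depth])
    w=c@T[:3,:3].T+T[:3,3]; w[depth<=0]=np.nan
    return w
def save(n,img): cv2.imwrite('pics/'+n,cv2.cvtColor(img,cv2.COLOR_RGB2BGR))
E
python3 - <<'E'
from h import *
s=get_state(); print(s, manip.grasp_offset)
for c in ('scene','top'):
    im,d=viewer.camera(c); save(c+'0.png',im); np.save(c+'0.npy',d); w=cloud(c,d)
    T=np.array(viewer.camera_params(c)['world_from_camera']); print(c,T[:3,3].round(3),T[:3,2].round(2))
    for t in ('plate_a','dispenser','lip','catch','spoon'):
        for m in viewer.masks_of(c,t):
            k=m['pixels']; q=w[k]; q=q[~np.isnan(q[:,0])]
            print(t,round(m['conf'],2),np.round(m['position']),k.sum(), np.median(q,0).round(3) if len(q) else None, np.percentile(q[:,2],95).round(3) if len(q) else None, [np.round(x,3) for x in cv2.minAreaRect((q[:,:2]*1000).astype(np.float32))] if len(q)>5 else None)
E
```

```text
pics
{'t': 0.0, 'joints': array([ 1.18447048e+00,  2.07453171e-01,  1.54289046e+00,  3.40218477e-05,
        1.39353385e+00, -1.50520499e-01]), 'qd': array([ 9.28351977e-04,  2.80150555e-04,  1.00569088e-03,  5.03759589e-05,
       -1.00192530e-03,  1.39307267e-03]), 'tau': array([ 1.10402823e-04, -3.70875514e+01, -2.81414545e+01,  6.97157602e-02,
        3.61354672e-02, -1.21817934e-04]), 'ee_pos': array([0.13401497, 0.55827359, 0.1716022 ]), 'tcp_rot': array([-3.19121943e-04,  1.17632621e-01,  9.93056525e-01, -1.09706199e-03]), 'contact_force': array([-0.0336477 ,  0.68993619, -0.70623448]), 'torque': array([0.00943176, 0.00502046, 0.01074374]), 'gripper_force': 0.0, 'finger_gap': 1.0037593276901073} 0.0188
scene [-0.305 -0.786  0.624] [ 0.65  0.63 -0.42]
plate_a 0.7 [251. 253.] 714 [0.477 0.215 0.012] 0.015 [array([492.011, 221.605]), array([134.76 ,  69.262]), np.float64(2.481)]
plate_a 0.64 [305. 278.] 885 [0.47  0.034 0.012] 0.015 [array([485.435,  48.756]), array([135.83 ,  82.263]), np.float64(4.396)]
dispenser 0.91 [372. 315.] 3031 [ 0.414 -0.188  0.031] 0.086 [array([ 524.4
[... 592 characters left out ...]
115.322,  64.064]), np.float64(3.696)]
plate_a 0.82 [216. 266.] 1684 [0.485 0.221 0.014] 0.017 [array([485.729, 224.338]), array([ 66.33 , 108.773]), np.float64(88.178)]
dispenser 0.89 [404. 265.] 1587 [ 0.458 -0.15   0.031] 0.097 [array([ 467.682, -178.909]), array([105.954, 149.167]), np.float64(84.817)]
lip 0.84 [404. 271.] 1594 [ 0.45  -0.149  0.035] 0.097 [array([ 466.737, -177.782]), array([ 98.597, 147.151]), np.float64(88.349)]
catch 0.91 [405. 269.] 1781 [ 0.452 -0.148  0.028] 0.096 [array([ 466.75 , -176.618]), array([101.981, 147.859]), np.float64(87.696)]
spoon 0.88 [261. 249.] 419 [0.516 0.125 0.006] 0.011 [array([497.429, 122.406]), array([130.163,  24.625]), np.float64(14.38)]
```

Run:
```python
from h import *
a=cv2.imread('pics/top0.png')[190:340,150:500]; cv2.imwrite('pics/t0c.png',cv2.resize(a,None,fx=2.28,fy=2.28,interpolation=cv2.INTER_CUBIC))
a=cv2.imread('pics/scene0.png')[210:370,220:450]; cv2.imwrite('pics/s0c.png',cv2.resize(a,None,fx=3.4,fy=3.4,interpolation=cv2.INTER_CUBIC))
w=cloud('top',np.load('top0.npy'))
# height map region of dispenser
q=w.reshape(-1,3); q=q[~np.isnan(q[:,0])]
s=q[(q[:,0]>.36)&(q[:,0]<.56)&(q[:,1]>-.27)&(q[:,1]<-.05)&(q[:,2]>.02)]
G=np.full((20,24),0)
for x,y,z in s:
    i=int((x-.36)/.01);j=int((-.04-y)/.01)
    if 0<=j<24: G[i,j]=max(G[i,j],int(z*1000))
for i in range(19,-1,-1): print('%.3f'%(.365+.01*i),' '.join('%3d'%g for g in G[i]))
```

```text
0.555   0   0   0   0   0   0   0   0   0   0   0   0   0   0   0   0   0   0   0   0   0   0   0   0
0.545   0   0   0   0   0   0   0   0   0   0   0   0   0   0   0   0   0   0   0   0   0   0   0   0
0.535   0   0   0   0   0   0   0   0   0   0   0   0 104 103 103   0   0   0   0   0   0   0   0   0
0.525   0   0   0   0   0   0   0   0   0  74  73  75 105 103 102  74  74   0   0   0   0   0   0   0
0.515   0   0   0   0   0   0   0   0   0  89  76  75  98  99  96  73  86  87   0   0   0   0   0   0
0.505   0   0   0   0   0   0   0   0   0  89  79  76  82  84  81  76  89  88   0   0   0   0   0   0
0.495   0   0   0   0   0   0   0   0   0  88  76  75  77  76  75  76  87  88   0   0   0   0   0   0
0.485   0   0   0   0   0   0   0   0   0   0  77  75  75  76  76  76  75   0   0   0   0   0   0   0
0.475   0   0   0   0   0   0   0   0   0   0  77  75  76  75  76  76  76   0   0   0   0   0   0   0
0.465   0   0   0   0   0   0   0   0   0   0  78  76  76  76  76  77  75   0   0   0   0   0   0   0
0.455   0   0   0   0   0   0   0   0   0   0  77  76  75  77  74  76  75   0   
[... 239 characters left out ...]
   0   0   0   0   0   0  89  84  77  76  75  77  75  77  82   0   0   0   0   0   0   0
0.415   0   0   0   0   0   0   0   0  88  89  81  79  81  77  79  78  89  88   0   0   0   0   0   0
0.405   0   0   0   0   0   0   0   0   0  88  80  82  81  82  81  80  90   0   0   0   0   0   0   0
0.395   0   0   0   0   0   0   0   0   0   0   0   0   0   0   0   0   0   0   0   0   0   0   0   0
0.385   0   0   0   0   0   0   0   0   0   0   0   0   0   0   0   0   0   0   0   0   0   0   0   0
0.375   0   0   0   0   0   0   0   0   0   0   0   0   0   0   0   0   0   0   0   0   0   0   0   0
0.365   0   0   0   0   0   0   0   0   0   0   0   0   0   0   0   0   0   0   0   0   0   0   0   0
```

View pics/t0c.png

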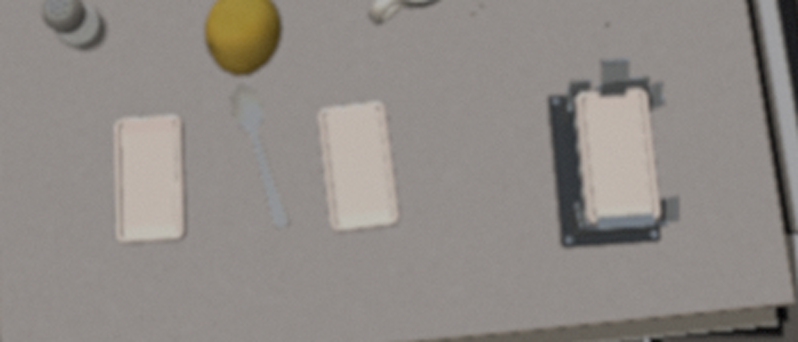

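View pics/s0c.png

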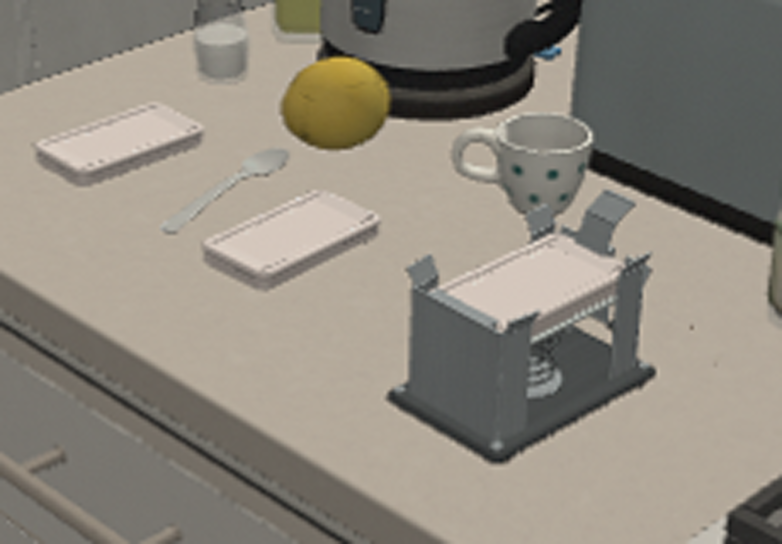

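The top view shows two loose plates upright at about (150,178) and (358,166) in the crop, with the spoon between them at (258,155). The dispenser is at (612,155), its lip towards the robot (614,220) and the latch tab at the far end (614,72). So dispenser x is roughly world +x. Next I rectify for exact poses.

```bash
cat >> h.py <<'E'
def rectify(cam,img,z,x0,x1,y0,y1,s=2000):
    # rows: x descending, cols: y descending
    p=viewer.camera_params(cam); T=np.linalg.inv(np.array(p['world_from_camera']))
    X,Y=np.meshgrid(np.arange(x1,x0,-1/s),np.arange(y1,y0,-1/s),indexing='ij')
    P=np.stack([X,Y,np.full_like(X,z)],-1)@T[:3,:3].T+T[:3,3]
    a=P[...,0]/P[...,2];b=P[...,1]/P[...,2];k=1+p['k1']*(a*a+b*b)
    return cv2.remap(img,(p['fx']*a*k+p['cx']).astype(np.float32),(p['fy']*b*k+p['cy']).astype(np.float32),cv2.INTER_CUBIC if img.ndim==3 else cv2.INTER_LINEAR)
def rect_of(cam,mask,z,lo,hi):
    r=rectify(cam,mask.astype(np.float32),z,lo[0],hi[0],lo[1],hi[1])>.5
    i,j=np.nonzero(r); q=np.stack([hi[0]*1000-i/2,hi[1]*1000-j/2],1)
    m=q.mean(0); C=np.cov((q-m).T); e,V=np.linalg.eigh(C); v=V[:,1]*np.sign(V[0,1])
    return m,np.degrees(np.arctan2(v[1],v[0])),np.sqrt(12*e),cv2.minAreaRect(q.astype(np.float32))
E
python3 - <<'E'
from h import *
ims={}
for c in ('top','scene'):
    im,d=viewer.camera(c); ims[c]=im
    for m in viewer.masks_of(c,'plate_a'):
        w=cloud(c,d)[m['pixels']]; zz=np.nanmedian(w[:,2]); y=np.nanmedian(w[:,1]);x=np.nanmedian(w[:,0])
        z=.074 if zz>.05 else .014
        r=rect_of(c,m['pixels'],z,(x-.1,y-.1),(x+.1,y+.1))
        print(c,round(m['conf'],2),z,r[0].round(1),r[1].round(1),r[2].round(1),np.round(r[3][0],1),np.round(r[3][1],1),round(r[3][2],1))
R=[rectify(c,ims[c],.074,.37,.56,-.25,-.06,2000) for c in ims]
o=np.hstack(R)
for k in range(0,o.shape[0],20): o[k,::6]=(255,0,0)
for k in range(0,o.shape[1],20): o[::6,k]=(255,0,0)
save('disp.png',o)
E
```

```text
top 0.94 0.014 [485.7 220.7] -1.3 [ 63.3 107.2] [486.1 221. ] [ 66.6 109.6] 88.6
top 0.79 0.014 [479.   39.3] 1.7 [ 59.9 108.7] [479.1  40.2] [110.9  63.1] 1.8
top 0.41 0.014 [507.9 125.4] 12.4 [ 17.6 140.5] [497.2 122. ] [133.2  26.5] 14.5
scene 0.89 0.014 [475.2 212. ] 6.1 [ 74.  117.5] [475.  212.1] [ 80.4 124.8] 88.3
scene 0.75 0.014 [468.2  32.2] 9.3 [ 69.6 117.2] [469.1  32.4] [125.9  75.7] 3.5
```

View pics/disp.png

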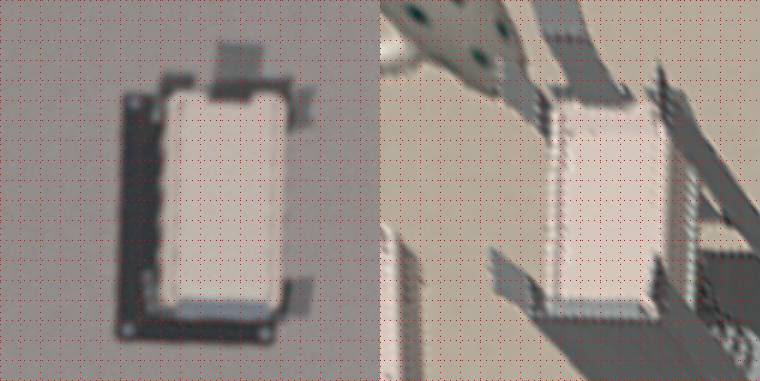

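Left (top camera, z = 74 mm plane): plate_in spans rows 90–300, the lip edge is at row ~300, and the long edges are at columns ~160 and ~286. Right (scene camera): the lip edge is at row ~300. So dispenser yaw is slightly negative and its centre is near (0.460, -0.172). I'll refine the edges.

Run:
```python
from h import *
def step(prof,sgn,lo,hi):
    g=cv2.GaussianBlur(np.gradient(prof).reshape(1,-1),(0,0),2).ravel()*sgn
    k=lo+np.argmax(g[lo:hi]); return k
for c in ('top','scene'):
    im=cv2.cvtColor(cv2.imread(f'pics/{c}0.png'),cv2.COLOR_BGR2RGB)
    R=rectify(c,im,.074,.37,.56,-.25,-.06).astype(float); g=R[...,0]*1.0
    L=[];Q=[]
    for r in range(140,270,4):
        p=g[r-3:r+4].mean(0); L.append((r,step(p,1,140,190))); Q.append((r,step(p,-1,260,310)))
    for nm,A in (('L',L),('R',Q)):
        A=np.array(A,float); x=.56-A[:,0]/2000; y=-.06-A[:,1]/2000
        for _ in range(3):
            f=np.polyfit(x,y,1); e=np.abs(np.polyval(f,x)-y); k=e<=max(.0008,np.median(e)*2); x,y=x[k],y[k]
        print(c,nm,'y at .46: %.4f'%np.polyval(f,.46),'deg %.2f'%np.degrees(np.arctan(f[0])),len(x))
    # lip edge
    for a,b in ((195,215),(215,235),(235,255)):
        p=g[:,a:b].mean(1); k=step(p,-1,280,320); print(c,'lip x %.4f'%(.56-k/2000), 'hook x %.4f'%(.56-step(p,1,60,125)/2000))
    T=.014
    for nm,x0,y0 in (('a',.479,.039),('b',.4857,.2207)):
        R=rectify(c,im,T,x0-.09,x0+.09,y0-.06,y0+.06).astype(float); g=cv2.GaussianBlur(R[...,2]-.0*R[...,0],(0,0),1)
        out=[]
        for lo,hi,s,ax in ((40,80,1,0),(160,200,-1,0),(50,90,1,1),(270,310,-1,1)):
            A=[]
            for t in (range(100,260,4) if ax==0 else range(80,160,4)):
                p=(g[t-3:t+4].mean(0) if ax==0 else g[:,t-3:t+4].mean(1)); A.append((t,step(p,s,lo,hi)))
            A=np.array(A,float); m=np.abs(A[:,1]-np.median(A[:,1]))<8; f=np.polyfit(A[m,0],A[m,1],1)
            mid=np.polyval(f,180 if ax==0 else 120)
            out.append((round((y0+.06-mid/2000) if ax==0 else (x0+.09-mid/2000),4),round(np.degrees(np.arctan(f[0]))*(1 if ax==0 else -1),2)))
        print(c,nm,'yL,yR,xtop,xbot',out)
```

```text
top L y at .46: -0.1406 deg -2.04 30
top R y at .46: -0.2013 deg -1.99 33
top lip x 0.4105 hook x 0.5125
top lip x 0.4105 hook x 0.5090
top lip x 0.4100 hook x 0.5090
top a yL,yR,xtop,xbot [(np.float64(0.0699), np.float64(1.91)), (np.float64(0.0115), np.float64(2.02)), (np.float64(0.5352), np.float64(2.06)), (np.float64(0.4273), np.float64(1.78))]
top b yL,yR,xtop,xbot [(np.float64(0.2442), np.float64(-1.73)), (np.float64(0.1934), np.float64(-1.58)), (np.float64(0.5414), np.float64(-2.06)), (np.float64(0.4336), np.float64(-1.8))]
scene L y at .46: -0.1516 deg -1.98 26
scene R y at .46: -0.2030 deg -2.19 26
scene lip x 0.4020 hook x 0.5080
scene lip x 0.4015 hook x 0.5065
scene lip x 0.4010 hook x 0.5060
scene a yL,yR,xtop,xbot [(np.float64(0.0662), np.float64(-7.34)), (np.float64(0.009), np.float64(1.82)), (np.float64(0.531), np.float64(1.55)), (np.float64(0.4232), np.float64(1.98))]
scene b yL,yR,xtop,xbot [(np.float64(0.2412), np.float64(-0.17)), (np.float64(0.1901), np.float64(-1.75)), (np.float64(0.5372), np.float64(-3.25)), (np.float64(0.4288), np.float64(-2.56))]
```

>>> jog_arm([
  {"travel": [2.8, -4.3, 0], "dr": [0, 0, 0.022], "hand": 1},
  {"travel": [2.8, -4.3, 0], "dr": [0, 0, 0.022], "hand": 1},
  {"travel": [2.8, -4.3, 0], "dr": [0, 0, 0.022], "hand": 1},
  {"travel": [2.8, -4.3, 0], "dr": [0, 0, 0.022], "hand": 1},
  {"travel": [2.8, -4.3, 0], "dr": [0, 0, 0.022], "hand": 1},
], newtons=45)

```text
t: 1.42
ee_pos: [0.2751, 0.3428, 0.173]
tcp_rot: [0.0, 0.062, 0.998, 0.0]
contact_force: [0.1, 0.3, 0.1]
finger_gap: 0.997
gripper_force: 0.0
```

>>> jog_arm([
  {"travel": [2.8, -4.3, 0], "dr": [0, 0, 0.022], "hand": 1},
  {"travel": [2.8, -4.3, 0], "dr": [0, 0, 0.022], "hand": 1},
  {"travel": [2.8, -4.3, 0], "dr": [0, 0, 0.022], "hand": 1},
  {"travel": [2.8, -4.3, 0], "dr": [0, 0, 0.022], "hand": 1},
  {"travel": [2.8, -4.3, 0], "dr": [0, 0, 0.022], "hand": 1},
])

```text
t: 2.05
ee_pos: [0.4153, 0.1276, 0.1731]
tcp_rot: [0.001, 0.008, 1.0, 0.0]
contact_force: [-0.1, 0.8, -0.3]
finger_gap: 1.003
gripper_force: 0.0
```

>>> jog_arm([
  {"travel": [2.8, -4.3, 0], "dr": [0, 0, 0.022], "hand": 1},
  {"travel": [2.8, -4.3, 0], "dr": [0, 0, 0.022], "hand": 1},
  {"travel": [0, 0, -3], "dr": [0, 0, 0], "hand": 1},
  {"travel": [0, 0, -3], "dr": [0, 0, 0], "hand": 1},
  {"travel": [0, 0, -3], "dr": [0, 0, 0], "hand": 1},
])

```text
t: 2.68
ee_pos: [0.4706, 0.0428, 0.0821]
tcp_rot: [0.0, -0.014, 1.0, -0.0]
contact_force: [0.8, 0.1, 0.1]
finger_gap: 0.997
gripper_force: 0.0
```

```bash
cat >> h.py <<'E'
def st():
    from scipy.spatial.transform import Rotation as Ro
    s=get_state(); q=s['tcp_rot']; M=Ro.from_quat([q[1],q[2],q[3],q[0]]).as_matrix()
    print('t %.2f'%s['t'],'p',(s['ee_pos']*1000).round(1),'yaw of y-90: %.2f'%(np.degrees(np.arctan2(M[1,1],M[0,1]))-90),'z',M[:,2].round(3),'tiltdeg %.2f'%np.degrees(np.arcsin(M[0,2])),'roll %.2f'%np.degrees(np.arcsin(M[2,1])),'F',s['contact_force'].round(1),'M',s['torque'].round(2),'gap %.3f g %.1f'%(s['finger_gap'],s['gripper_force']))
E
python3 -c "from h import *;st()"
```

```text
t 2.67 p [470.6  42.8  82.1] yaw of y-90: 1.58 z [ 0.001 -0.    -1.   ] tiltdeg 0.04 roll -0.00 F [0.8 0.1 0.1] M [0.04 0.01 0.04] gap 0.997 g 0.0
```

>>> jog_arm([
  {"travel": [-0.1, -0.25, 0], "dr": [0, 0, 0.007], "hand": 0.8},
  {"travel": [0, 0, 0], "dr": [0, 0, 0], "hand": 0.8},
  {"travel": [0, 0, -3], "dr": [0, 0, 0], "hand": 0.8},
  {"travel": [0, 0, -3], "dr": [0, 0, 0], "hand": 0.8},
  {"travel": [0, 0, -2.0], "dr": [0, 0, 0], "hand": 0.8},
])

```text
t: 3.3
ee_pos: [0.4708, 0.0405, 0.0035]
tcp_rot: [0.001, -0.018, 1.0, -0.0]
contact_force: [-0.5, -0.2, -1.0]
finger_gap: 0.8
gripper_force: 0.0
```

>>> jog_arm([
  {"travel": [0, 0, 0], "dr": [0, 0, 0], "hand": 0.3},
  {"travel": [0, 0, 0], "dr": [0, 0, 0], "hand": 0.3},
  {"travel": [0, 0, 0], "dr": [0, 0, 0], "hand": 0.3},
  {"travel": [0, 0, 0], "dr": [0, 0, 0], "hand": 0.3},
  {"travel": [0, 0, 0], "dr": [0, 0, 0], "hand": 0.3},
])

```text
t: 3.92
ee_pos: [0.4697, 0.0406, 0.0032]
tcp_rot: [0.0, -0.018, 1.0, -0.0]
contact_force: [-0.8, 0.4, 0.8]
finger_gap: 0.315
gripper_force: 0.0
```

```bash
python3 -c "from h import *;st()"
```

```text
t 3.92 p [469.7  40.6   3.2] yaw of y-90: 2.02 z [ 0.001 -0.    -1.   ] tiltdeg 0.05 roll -0.01 F [-0.8  0.4  0.8] M [-0.01 -0.01  0.  ] gap 0.315 g 0.0
```

Run:
```python
from h import *
im,d=viewer.camera('scene'); save('s1.png',cv2.resize(im[200:340,220:400],None,fx=4,fy=4,interpolation=cv2.INTER_CUBIC)); st()
```

```text
t 3.98 p [469.5  40.6   3. ] yaw of y-90: 2.02 z [ 0.001 -0.    -1.   ] tiltdeg 0.03 roll -0.00 F [-0.4  0.1  0.1] M [ 0.06  0.01 -0.01] gap 0.302 g 0.0
```

View pics/s1.png

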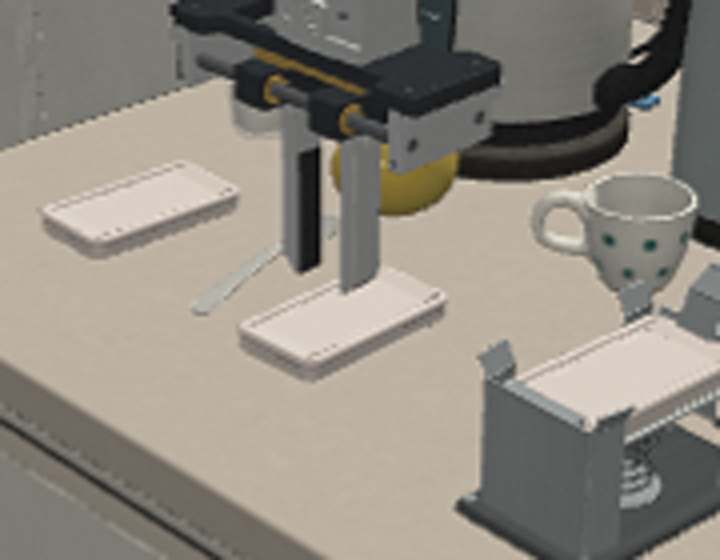

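The fingers (tips at about (305,270) and (360,290)) seem not to straddle the plate (centre ~(345,325)), although TCP z reads 3 mm. I'll check the finger position in the depth images.

Run:
```python
from h import *
for c in ('scene','top'):
    im,d=viewer.camera(c); d0=np.load(c+'0.npy'); w=cloud(c,d); w0=cloud(c,d0)
    near=(np.abs(d-d0)>.01)&(d>0)&(w[...,2]<.06)&(w[...,2]>-.02)&(np.abs(w[...,1]-.04)<.15)
    v,u=np.nonzero(near)
    q=w[near]
    print(c,len(q))
    if len(q):
        for z in np.arange(0,.06,.01):
            k=(q[:,2]>=z)&(q[:,2]<z+.01)
            if k.sum()>3: print('%.2f'%z,k.sum(),q[k].min(0).round(3),q[k].max(0).round(3))
    for m in viewer.masks_of(c,'plate_a')[:3]:
        r=rect_of(c,m['pixels'],.014,(.38,-.06),(.58,.14)) if False else None
        q=w[m['pixels']]; print(round(m['conf'],2),m['position'],np.nanmedian(q,0).round(3))
    p=viewer.camera_params(c);T=np.linalg.inv(np.array(p['world_from_camera']))
    for P in ([.4697,.0406,.003],[.4697,.0406,.1],[.4812,.0407,.014]):
        a=T[:3,:3]@P+T[:3,3]; print(P,a[:2]/a[2]*p['fx']+[p['cx'],p['cy']])
im,d=viewer.camera('top'); save('t1.png',cv2.resize(im[190:340,230:430],None,fx=4,fy=4,interpolation=cv2.INTER_CUBIC))
```

```text
scene 379
0.00 82 [-0.135 -0.105  0.   ] [0.866 0.187 0.01 ]
0.01 41 [-0.097 -0.094  0.01 ] [0.759 0.189 0.019]
0.02 12 [-0.057 -0.048  0.02 ] [0.717 0.13  0.029]
0.03 28 [-0.062 -0.106  0.032] [0.721 0.099 0.04 ]
0.04 75 [ 0.454 -0.085  0.04 ] [0.754 0.107 0.05 ]
0.05 82 [ 0.453 -0.107  0.05 ] [0.721 0.112 0.06 ]
0.64 [305.7, 277.8] [0.467 0.032 0.012]
0.63 [253.4, 252.0] [0.475 0.215 0.012]
[0.4697, 0.0406, 0.003] [302.95160747 282.48751387]
[0.4697, 0.0406, 0.1] [303.20781355 241.65759516]
[0.4812, 0.0407, 0.014] [306.84652988 276.25680234]
top 68
0.00 44 [ 0.103 -0.108  0.   ] [0.776 0.185 0.009]
0.01 7 [ 0.072 -0.093  0.012] [0.443 0.06  0.016]
0.8 [309.0, 283.6] [0.441 0.039 0.014]
0.63 [215.3, 267.1] [0.486 0.222 0.014]
[0.4697, 0.0406, 0.003] [307.15079462 268.37693469]
[0.4697, 0.0406, 0.1] [304.97071663 260.94328483]
[0.4812, 0.0407, 0.014] [306.36877584 261.85507622]
```

View pics/t1.png

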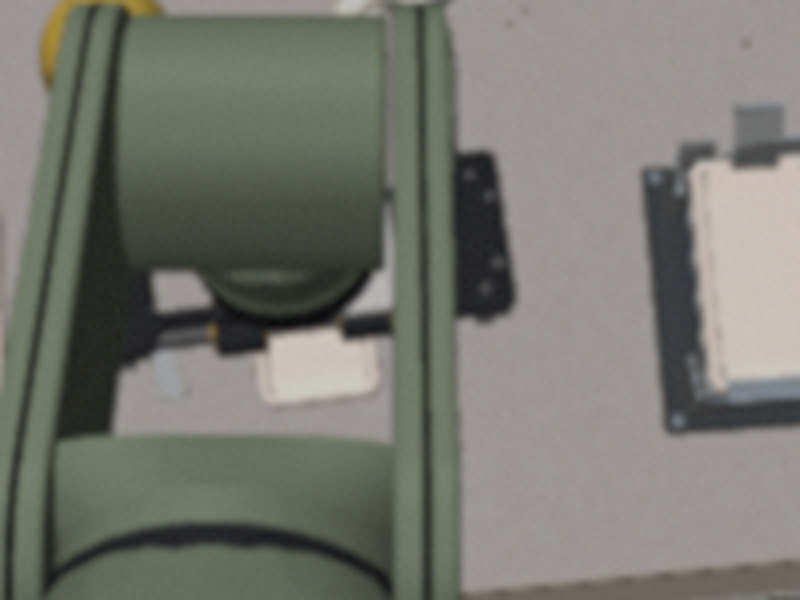

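The top view shows the plate undisturbed at about (318,367), below the gripper. Scene depth puts the lowest finger points near z = 40 mm, so the real tips sit well above the reported TCP. I'll measure that offset.

Run:
```python
from h import *
c='scene'
im,d=viewer.camera(c); d0=np.load('scene0.npy'); w=cloud(c,d)
near=(d>0)&(d0-d>.015)&(np.abs(w[...,1]-.04)<.09)&(np.abs(w[...,0]-.47)<.06)&(w[...,2]<.12)
v,u=np.nonzero(near); q=w[near]
for z in np.arange(0.02,.11,.01):
    k=(q[:,2]>=z)&(q[:,2]<z+.01)
    if k.sum(): 
        y=q[k]; L=y[y[:,1]>.04]; R=y[y[:,1]<=.04]
        print('%.2f'%z,k.sum(),[ (np.percentile(a,5,axis=0).round(3),np.percentile(a,95,axis=0).round(3)) if len(a) else None for a in (L,R)])
print(v.max(), [(uu,v[u==uu].max()) for uu in range(u.min(),u.max()+1) if (u==uu).any()])
m=np.where(near)
for uu in (293,297,305,310): 
    if (u==uu).any(): vv=v[u==uu].max(); print(uu,vv,w[vv,uu].round(3),w[vv-2,uu].round(3))
st()
```

```text
0.03 24 [(array([0.456, 0.053, 0.037]), array([0.474, 0.06 , 0.04 ])), (array([0.46 , 0.021, 0.035]), array([0.474, 0.028, 0.039]))]
0.04 64 [(array([0.455, 0.054, 0.041]), array([0.472, 0.064, 0.049])), (array([0.457, 0.014, 0.041]), array([0.474, 0.026, 0.049]))]
0.05 82 [(array([0.455, 0.054, 0.051]), array([0.472, 0.063, 0.059])), (array([0.457, 0.013, 0.05 ]), array([0.475, 0.024, 0.059]))]
0.06 81 [(array([0.456, 0.053, 0.062]), array([0.473, 0.064, 0.069])), (array([0.457, 0.014, 0.061]), array([0.475, 0.026, 0.07 ]))]
0.07 80 [(array([0.456, 0.054, 0.071]), array([0.472, 0.064, 0.079])), (array([0.457, 0.013, 0.071]), array([0.473, 0.025, 0.079]))]
0.08 79 [(array([0.456, 0.053, 0.08 ]), array([0.472, 0.064, 0.089])), (array([0.457, 0.013, 0.081]), array([0.476, 0.022, 0.09 ]))]
0.09 82 [(array([0.456, 0.053, 0.091]), array([0.473, 0.065, 0.1  ])), (array([0.457, 0.012, 0.091]), array([0.475, 0.022, 0.099]))]
0.10 96 [(array([0.455, 0.054, 0.1  ]), array([0.472, 0.067, 0.109])), (array([0.458, 0.013, 0.1  ]), array([0.476, 0.023, 0.109]))]
273 [(290, np.int64(240)), (291, np.int64(264)), (292, np.int64(266)), (293, np.int64(268)), (294, np.int64(268)), (295, np.int64(268)), (296, np.int64(267)), (297, np.int64(267)), (298, np.int64(266)), (299, np.int64(266)), (304, np.int64(273)), (305, np.int64(273)), (306, np.int64(272)), (307, np.int64(272)), (308, np.int64(271)), (309, np.int64(271)), (310, np.int64(270)), (311, np.int64(270)), (312, np.int64(269)), (313, np.int64(268)), (314, np.int64(253))]
293 268 [0.457 0.058 0.036] [0.458 0.059 0.04 ]
297 267 [0.464 0.053 0.038] [0.462 0.052 0.044]
305 273 [0.461 0.025 0.035] [0.457 0.021 0.043]
310 270 [0.469 0.018 0.042] [0.467 0.016 0.049]
t 4.28 p [469.3  40.6   2.7] yaw of y-90: 2.01 z [-0.  0. -1.] tiltdeg -0.01 roll 0.00 F [ 0.   0.8 -0.3] M [ 0.01 -0.   -0.03] gap 0.299 g 0.0
```

The tips are really at z ≈ 35 mm while the reported TCP is 3 mm, so there's an offset of about 32 mm along the tool. Lateral position is consistent. I'll reopen and go lower carefully.

>>> jog_arm([
  {"travel": [0, 0, 0], "dr": [0, 0, 0], "hand": 0.8},
  {"travel": [0, 0, 0], "dr": [0, 0, 0], "hand": 0.8},
  {"travel": [0, 0, 0], "dr": [0, 0, 0], "hand": 0.8},
  {"travel": [0, 0, -1.2], "dr": [0, 0, 0], "hand": 0.8},
  {"travel": [0, 0, -1.2], "dr": [0, 0, 0], "hand": 0.8},
])

```text
t: 4.9
ee_pos: [0.4691, 0.0406, -0.0222]
tcp_rot: [-0.0, -0.018, 1.0, 0.0]
contact_force: [0.0, 0.5, -0.5]
finger_gap: 0.785
gripper_force: 0.0
```

Run:
```python
from h import *
st()
c='scene'
im,d=viewer.camera(c); d0=np.load('scene0.npy'); w=cloud(c,d)
near=(d>0)&(d0-d>.012)&(np.abs(w[...,1]-.04)<.09)&(np.abs(w[...,0]-.47)<.06)&(w[...,2]<.12)
q=w[near]; 
for a in (q[q[:,1]>.04],q[q[:,1]<=.04]): print(np.percentile(a,[0,2,5],axis=0).round(3))
save('s2.png',cv2.resize(im[200:340,220:400],None,fx=4,fy=4,interpolation=cv2.INTER_CUBIC))
```

```text
t 4.90 p [469.1  40.6 -22.2] yaw of y-90: 2.02 z [-0.  0. -1.] tiltdeg -0.02 roll 0.00 F [ 0.   0.5 -0.5] M [ 0.   -0.02 -0.  ] gap 0.785 g 0.0
[[0.428 0.044 0.01 ]
 [0.431 0.075 0.014]
 [0.433 0.076 0.018]]
[[ 0.43  -0.043  0.008]
 [ 0.434 -0.041  0.017]
 [ 0.436 -0.04   0.023]]
```

View pics/s2.png

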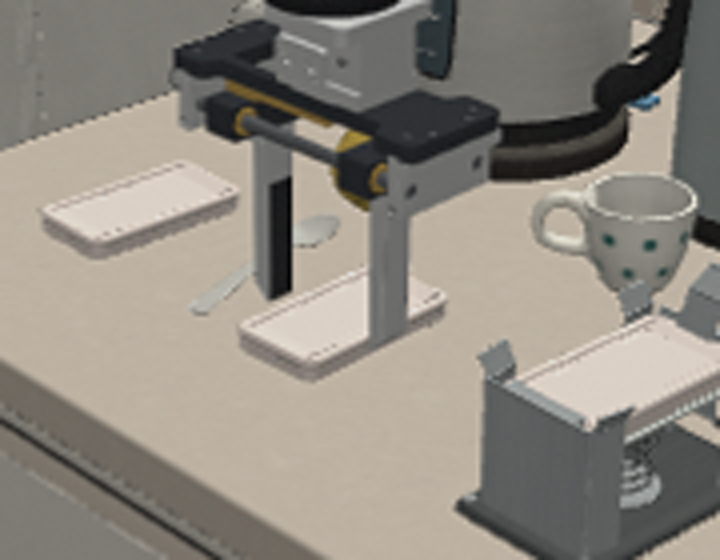

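The fingers now straddle the plate (left tip (278,298), right tip (388,340)), with tips about 10 mm up.

>>> jog_arm([
  {"travel": [0, 0, -0.5], "dr": [0, 0, 0], "hand": 0.8},
  {"travel": [0, 0, -0.2], "dr": [0, 0, 0], "hand": 0.8},
  {"travel": [0, 0, 0], "dr": [0, 0, 0], "hand": 0.55},
  {"travel": [0, 0, 0], "dr": [0, 0, 0], "hand": 0.55},
  {"travel": [0, 0, 0], "dr": [0, 0, 0], "hand": 0.55},
])

```text
t: 5.58
ee_pos: [0.4696, 0.0405, -0.028]
tcp_rot: [0.0, -0.018, 1.0, -0.0]
contact_force: [0.6, -0.5, -0.2]
finger_gap: 0.631
gripper_force: 45.0
```

```bash
python3 -c "from h import *;st()"
```

```text
t 5.58 p [469.6  40.5 -28. ] yaw of y-90: 2.02 z [ 0.001 -0.    -1.   ] tiltdeg 0.04 roll -0.01 F [ 0.6 -0.5 -0.2] M [-0.07 -0.02 -0.04] gap 0.631 g 45.0
```

>>> jog_arm([
  {"travel": [0, 0, 2], "dr": [0, 0, 0], "hand": 0.55},
  {"travel": [0, 0, 4], "dr": [0, 0, 0], "hand": 0.55},
  {"travel": [0, 0, 4.5], "dr": [0, 0, 0], "hand": 0.55},
  {"travel": [0, 0, 3], "dr": [0, 0, 0], "hand": 0.55},
  {"travel": [0, -2, 0], "dr": [0, -0.04, -0.01], "hand": 0.55},
], newtons=50)

```text
t: 6.2
ee_pos: [0.4727, 0.0207, 0.1102]
tcp_rot: [0.024, -0.013, 1.0, -0.001]
contact_force: [0.8, 0.5, -1.4]
finger_gap: 0.631
gripper_force: 50.0
```

>>> jog_arm([
  {"travel": [0, -4, 0], "dr": [0, -0.08, -0.012], "hand": 0.55},
  {"travel": [0, -4, 0], "dr": [0, -0.08, -0.012], "hand": 0.55},
  {"travel": [0, -4, 0], "dr": [0, -0.08, -0.012], "hand": 0.55},
  {"travel": [0, -4, 0], "dr": [0, -0.08, -0.012], "hand": 0.55},
  {"travel": [0, -3.2, 0], "dr": [0, -0.076, -0.012], "hand": 0.55},
])

```text
t: 6.82
ee_pos: [0.4688, -0.1727, 0.1069]
tcp_rot: [0.217, 0.018, 0.976, -0.004]
contact_force: [-0.4, -0.1, -1.5]
finger_gap: 0.633
gripper_force: 50.0
```

>>> jog_arm([
  {"travel": [0, 0, 0], "dr": [0, 0, 0], "hand": 0.55},
  {"travel": [0, 0, 0], "dr": [0, 0, 0], "hand": 0.55},
  {"travel": [0, 0, 0], "dr": [0, 0, 0], "hand": 0.55},
  {"travel": [0, 0, 0], "dr": [0, 0, 0], "hand": 0.55},
  {"travel": [0, 0, 0], "dr": [0, 0, 0], "hand": 0.55},
])

```text
t: 7.45
ee_pos: [0.4697, -0.1707, 0.1068]
tcp_rot: [0.216, 0.017, 0.976, -0.003]
contact_force: [-0.2, 0.1, -1.0]
finger_gap: 0.635
gripper_force: 50.0
```

```bash
cat >> h.py <<'E'
D=np.array([.4595,-.171]); A=np.radians(-2.0)
def target(bx,bz,th,gx=-11.6,h=28,move=True):
    """TCP target & needed jog (cm, rad) for lip-end bottom corner (disp mm) and tilt deg"""
    from scipy.spatial.transform import Rotation as Ro
    t=np.radians(th); L=55+gx
    U=np.array([bx+L*np.cos(t),bz+L*np.sin(t)]); T=U+h*np.array([np.sin(t),-np.cos(t)])
    P=np.array([D[0]+T[0]/1e3*np.cos(A),D[1]+T[0]/1e3*np.sin(A),T[1]/1e3])
    R=Ro.from_euler('z',A)*Ro.from_euler('y',-t)*Ro.from_matrix([[-1,0,0],[0,1,0],[0,0,-1]])
    s=get_state(); q=s['tcp_rot']; C=Ro.from_quat([q[1],q[2],q[3],q[0]])
    dr=(R*C.inv()).as_rotvec(); 
    print('to',(bx,bz,th),'P',P.round(4),'travel cm',((P-s['ee_pos'])*100).round(2),'dr',dr.round(3))
def where(gx=-11.6,h=28):
    from scipy.spatial.transform import Rotation as Ro
    s=get_state(); q=s['tcp_rot']; M=Ro.from_quat([q[1],q[2],q[3],q[0]]).as_matrix()
    U=s['ee_pos']*1e3-h*M[:,2]; Bp=U+(55+gx)*M[:,0]; e=U-(55-gx)*M[:,0]
    def f(p): v=p[:2]-D*1e3; return np.round([v[0]*np.cos(A)+v[1]*np.sin(A),-v[0]*np.sin(A)+v[1]*np.cos(A),p[2]],1)
    print('lip-end bottom',f(Bp),'top',f(Bp-14*M[:,2]),'far bottom',f(e))
E
python3 - <<'E'
from h import *
st();where();target(-41,80,25)
im,d=viewer.camera('scene'); a=im[170:370,250:470]; save('s3.png',cv2.resize(a,None,fx=3,fy=3,interpolation=cv2.INTER_CUBIC))
E
```

```text
t 7.45 p [ 469.7 -170.7  106.8] yaw of y-90: -1.95 z [ 0.422 -0.014 -0.906] tiltdeg 24.96 roll 0.04 F [-0.2  0.1 -1. ] M [0.01 0.33 0.07] gap 0.635 g 50.0
lip-end bottom [-41.    0.6 113.9] top [-46.9   0.6 126.6] far bottom [ 58.7   0.7 160.3]
to (-41, 80, 25) P [ 0.4697 -0.1714  0.073 ] travel cm [-0.   -0.06 -3.39] dr [-0.001 -0.    -0.001]
```

View pics/s3.png

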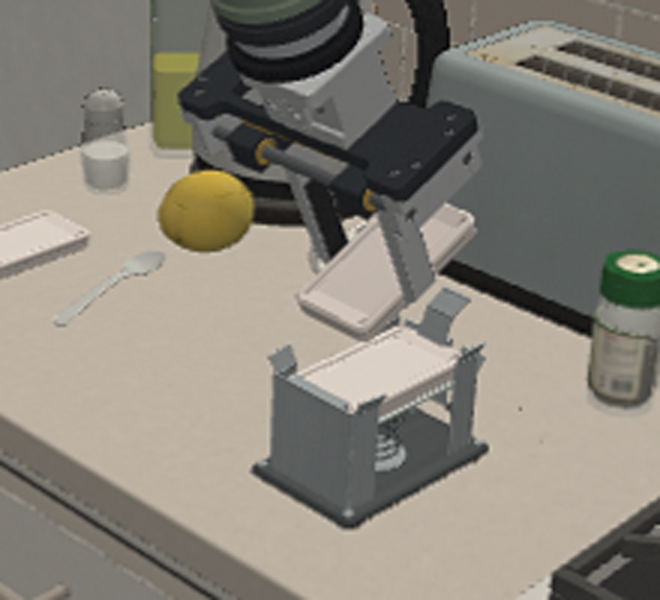

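The plate is held tilted, lip end low at about (340,325), above the dispenser at (370,385) and lined up. Now I lower it and feel for the pile.

>>> jog_arm([
  {"travel": [0, -0.06, -1.2], "dr": [0, 0, 0], "hand": 0.55},
  {"travel": [0, 0, -1.2], "dr": [0, 0, 0], "hand": 0.55},
  {"travel": [0, 0, -1.0], "dr": [0, 0, 0], "hand": 0.55},
  {"travel": [0, 0, -0.2], "dr": [0, 0, 0], "hand": 0.55},
  {"travel": [0, 0, -0.2], "dr": [0, 0, 0], "hand": 0.55},
])

```text
t: 8.12
ee_pos: [0.4694, -0.1721, 0.0686]
tcp_rot: [0.216, 0.018, 0.976, -0.003]
contact_force: [0.0, 0.2, -1.2]
finger_gap: 0.633
gripper_force: 50.0
```

```bash
python3 -c "from h import *;st();where()"
```

```text
t 8.12 p [ 469.4 -172.1   68.6] yaw of y-90: -2.05 z [ 0.422 -0.014 -0.906] tiltdeg 24.96 roll 0.05 F [ 0.   0.2 -1.2] M [ 0.01  0.34 -0.01] gap 0.633 g 50.0
lip-end bottom [-41.2  -0.7  75.6] top [-47.1  -0.7  88.3] far bottom [ 58.5  -0.9 122.1]
```

>>> jog_arm([
  {"travel": [0, 0, -0.2], "dr": [0, 0, 0], "hand": 0.55},
  {"travel": [0, 0, -0.2], "dr": [0, 0, 0], "hand": 0.55},
  {"travel": [0, 0, -0.1], "dr": [0, 0, 0], "hand": 0.55},
  {"travel": [0, 0, 0], "dr": [0, 0, 0], "hand": 0.55},
  {"travel": [0, 0, 0], "dr": [0, 0, 0], "hand": 0.55},
])

```text
t: 8.75
ee_pos: [0.4698, -0.1723, 0.0642]
tcp_rot: [0.217, 0.017, 0.976, -0.004]
contact_force: [0.9, -0.5, 0.5]
finger_gap: 0.63
gripper_force: 50.0
```

```bash
python3 -c "from h import *;st();where()"
```

```text
t 8.75 p [ 469.8 -172.3   64.2] yaw of y-90: -2.05 z [ 0.423 -0.015 -0.906] tiltdeg 25.01 roll 0.01 F [ 0.9 -0.5  0.5] M [0.05 0.09 0.03] gap 0.630 g 50.0
lip-end bottom [-40.9  -0.9  71.2] top [-46.8  -0.9  83.9] far bottom [ 58.8  -1.  117.8]
```

>>> jog_arm([
  {"travel": [0, 0.05, -0.2], "dr": [0, 0, 0], "hand": 0.55},
  {"travel": [0, 0.03, -0.2], "dr": [0, 0, 0], "hand": 0.55},
  {"travel": [0, 0, -0.2], "dr": [0, 0, 0], "hand": 0.55},
  {"travel": [0, 0, -0.1], "dr": [0, 0, 0], "hand": 0.55},
  {"travel": [0, 0, 0], "dr": [0, 0, 0], "hand": 0.55},
])

```text
t: 9.38
ee_pos: [0.4696, -0.1714, 0.0569]
tcp_rot: [0.216, 0.018, 0.976, -0.004]
contact_force: [1.3, -1.9, 1.9]
finger_gap: 0.63
gripper_force: 50.0
```

```bash
python3 -c "from h import *;st();where()"
```

```text
t 9.38 p [ 469.6 -171.4   56.9] yaw of y-90: -2.06 z [ 0.422 -0.015 -0.906] tiltdeg 24.99 roll 0.03 F [ 1.3 -1.9  1.9] M [-0.21 -0.03 -0.06] gap 0.630 g 50.0
lip-end bottom [-41.1  -0.   63.9] top [-47.   -0.   76.6] far bottom [ 58.6  -0.2 110.4]
```

>>> jog_arm([
  {"travel": [0, 0, -0.2], "dr": [0, 0, 0], "hand": 0.55},
  {"travel": [0, 0, -0.2], "dr": [0, 0, 0], "hand": 0.55},
  {"travel": [0, 0, -0.2], "dr": [0, 0, 0], "hand": 0.55},
  {"travel": [0, 0, -0.1], "dr": [0, 0, 0], "hand": 0.55},
  {"travel": [0, 0, 0], "dr": [0, 0, 0], "hand": 0.55},
])

```text
t: 10.0
ee_pos: [0.4695, -0.1714, 0.0498]
tcp_rot: [0.216, 0.018, 0.976, -0.004]
contact_force: [1.5, -2.1, 2.9]
finger_gap: 0.629
gripper_force: 50.0
```

```bash
python3 -c "
from h import *
st();where()
im,d=viewer.camera('scene'); a=im[240:350,310:430]; save('s4.png',cv2.resize(a,None,fx=5.4,fy=5.4,interpolation=cv2.INTER_CUBIC))"
```

```text
t 10.00 p [ 469.5 -171.4   49.8] yaw of y-90: -2.05 z [ 0.422 -0.015 -0.906] tiltdeg 24.98 roll 0.04 F [ 1.5 -2.1  2.9] M [-0.22 -0.2  -0.1 ] gap 0.629 g 50.0
lip-end bottom [-41.2   0.   56.9] top [-47.1   0.   69.6] far bottom [ 5.850e+01 -1.000e-01  1.033e+02]
```

View pics/s4.png

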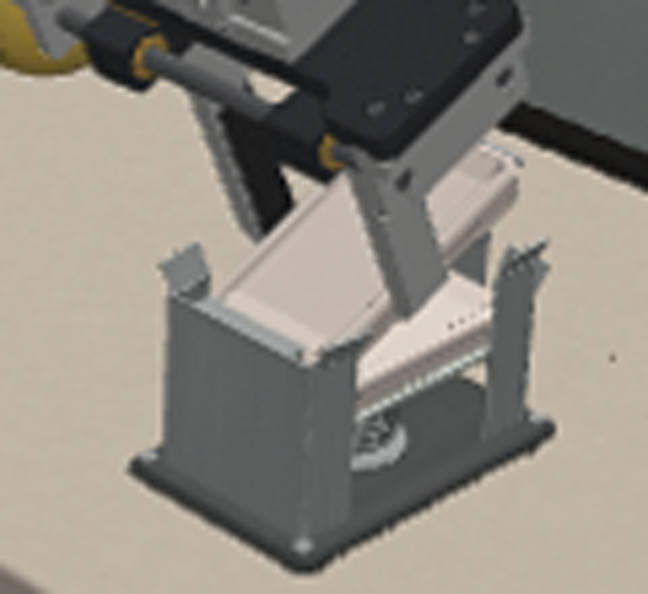

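The plate's lip end at about (265,330) is bearing the pile down just inboard of the lip. I slide it under.

>>> jog_arm([
  {"travel": [-0.15, -0.05, -0.05], "dr": [0, 0, 0], "hand": 0.55},
  {"travel": [-0.15, 0, 0], "dr": [0, 0, 0], "hand": 0.55},
  {"travel": [-0.15, 0, 0], "dr": [0, 0, 0], "hand": 0.55},
  {"travel": [-0.15, 0, 0], "dr": [0, 0, 0], "hand": 0.55},
  {"travel": [0, 0, 0], "dr": [0, 0, 0], "hand": 0.55},
])

```text
t: 10.68
ee_pos: [0.4632, -0.1717, 0.0492]
tcp_rot: [0.216, 0.018, 0.976, -0.003]
contact_force: [1.9, 0.0, 4.3]
finger_gap: 0.632
gripper_force: 50.0
```

```bash
python3 -c "from h import *;st();where();target(-50,57,17);target(-52,58.5,11)"
```

```text
t 10.68 p [ 463.2 -171.7   49.2] yaw of y-90: -2.05 z [ 0.422 -0.014 -0.907] tiltdeg 24.95 roll 0.04 F [1.9 0.  4.3] M [-0.03 -0.31 -0.01] gap 0.632 g 50.0
lip-end bottom [-47.5  -0.6  56.3] top [-53.4  -0.6  69. ] far bottom [ 52.2  -0.7 102.7]
to (-50, 57, 17) P [ 0.4592 -0.171   0.0429] travel cm [-0.4   0.07 -0.63] dr [0.004 0.139 0.001]
to (-52, 58.5, 11) P [ 0.4554 -0.1709  0.0393] travel cm [-0.77  0.09 -0.99] dr [0.008 0.244 0.001]
```

>>> jog_arm([
  {"travel": [-0.1, 0, -0.15], "dr": [0.001, 0.035, 0], "hand": 0.55},
  {"travel": [-0.1, 0, -0.16], "dr": [0.001, 0.035, 0], "hand": 0.55},
  {"travel": [-0.1, 0, -0.16], "dr": [0.001, 0.035, 0], "hand": 0.55},
  {"travel": [-0.1, 0, -0.16], "dr": [0.001, 0.035, 0], "hand": 0.55},
  {"travel": [0, 0, 0], "dr": [0, 0, 0], "hand": 0.55},
])

```text
t: 11.3
ee_pos: [0.4593, -0.1716, 0.0427]
tcp_rot: [0.147, 0.017, 0.989, -0.003]
contact_force: [0.1, -0.6, 3.6]
finger_gap: 0.631
gripper_force: 50.0
```

```bash
python3 -c "from h import *;st();where();target(-52,58,12);target(-53,59,8)"
```

```text
t 11.30 p [ 459.3 -171.6   42.7] yaw of y-90: -1.97 z [ 0.291 -0.01  -0.957] tiltdeg 16.90 roll -0.03 F [ 0.1 -0.6  3.6] M [-0.12 -0.21 -0.06] gap 0.631 g 50.0
lip-end bottom [-49.9  -0.6  56.9] top [-53.9  -0.6  70.3] far bottom [55.4 -0.6 88.9]
to (-52, 58, 12) P [ 0.4558 -0.1709  0.0396] travel cm [-0.35  0.08 -0.31] dr [ 0.003  0.086 -0.   ]
to (-53, 59, 8) P [ 0.4534 -0.1708  0.0373] travel cm [-0.59  0.08 -0.54] dr [ 0.006  0.155 -0.   ]
```

>>> jog_arm([
  {"travel": [-0.09, 0, -0.08], "dr": [0.001, 0.022, 0], "hand": 0.55},
  {"travel": [-0.09, 0, -0.08], "dr": [0.001, 0.022, 0], "hand": 0.55},
  {"travel": [-0.09, 0, -0.08], "dr": [0, 0.022, 0], "hand": 0.55},
  {"travel": [-0.08, 0, -0.08], "dr": [0, 0.021, 0], "hand": 0.55},
  {"travel": [0, 0, 0], "dr": [0, 0, 0], "hand": 0.55},
])

```text
t: 11.92
ee_pos: [0.4558, -0.1717, 0.0397]
tcp_rot: [0.104, 0.017, 0.994, -0.003]
contact_force: [0.3, -0.5, 4.5]
finger_gap: 0.629
gripper_force: 50.0
```

```bash
python3 -c "from h import *;st();where();target(-53,59,8);target(-54,59.5,4)"
```

```text
t 11.93 p [ 455.8 -171.7   39.7] yaw of y-90: -2.01 z [ 0.206 -0.009 -0.979] tiltdeg 11.89 roll -0.09 F [ 0.3 -0.5  4.5] M [-0.01 -0.01 -0.06] gap 0.629 g 50.0
lip-end bottom [-51.9  -0.8  58.1] top [-54.8  -0.8  71.8] far bottom [55.7 -0.8 80.8]
to (-53, 59, 8) P [ 0.4534 -0.1708  0.0373] travel cm [-0.24  0.09 -0.23] dr [0.004 0.068 0.   ]
to (-54, 59.5, 4) P [ 0.4508 -0.1707  0.0346] travel cm [-0.51  0.1  -0.51] dr [0.006 0.138 0.   ]
```

>>> jog_arm([
  {"travel": [-0.08, 0, -0.1], "dr": [0.001, 0.023, 0], "hand": 0.55},
  {"travel": [-0.08, 0, -0.1], "dr": [0.001, 0.023, 0], "hand": 0.55},
  {"travel": [-0.08, 0, -0.1], "dr": [0.001, 0.023, 0], "hand": 0.55},
  {"travel": [0, 0, 0], "dr": [0, 0, 0], "hand": 0.55},
  {"travel": [0, 0, 0], "dr": [0, 0, 0], "hand": 0.55},
])

```text
t: 12.55
ee_pos: [0.4524, -0.1714, 0.036]
tcp_rot: [0.069, 0.018, 0.997, -0.001]
contact_force: [-1.5, -0.3, 1.6]
finger_gap: 0.63
gripper_force: 50.0
```

```bash
python3 -c "from h import *;st();where();target(-54,59,4)"
```

```text
t 12.55 p [ 452.4 -171.4   36. ] yaw of y-90: -2.02 z [ 0.137 -0.005 -0.991] tiltdeg 7.89 roll -0.02 F [-1.5 -0.3  1.6] M [-0.14  0.63 -0.07] gap 0.630 g 50.0
lip-end bottom [-53.9  -0.6  57.8] top [-55.8  -0.6  71.6] far bottom [55.  -0.6 72.9]
to (-54, 59, 4) P [ 0.4508 -0.1707  0.0341] travel cm [-0.16  0.07 -0.19] dr [0.003 0.068 0.   ]
```

>>> jog_arm([
  {"travel": [-0.04, 0, -0.06], "dr": [0.001, 0.023, 0], "hand": 0.55},
  {"travel": [-0.04, 0, -0.06], "dr": [0.001, 0.023, 0], "hand": 0.55},
  {"travel": [-0.04, 0, -0.07], "dr": [0.001, 0.022, 0], "hand": 0.55},
  {"travel": [0, 0, 0], "dr": [0, 0, 0], "hand": 0.55},
  {"travel": [0, 0, 0], "dr": [0, 0, 0], "hand": 0.55},
])

```text
t: 13.18
ee_pos: [0.4519, -0.1714, 0.0344]
tcp_rot: [0.035, 0.018, 0.999, -0.0]
contact_force: [-4.7, 0.3, -0.6]
finger_gap: 0.629
gripper_force: 50.0
```

```bash
python3 -c "
from h import *
st();where();target(-54.8,58,0)
im,d=viewer.camera('scene'); a=im[240:350,310:430]; save('s5.png',cv2.resize(a,None,fx=5.4,fy=5.4,interpolation=cv2.INTER_CUBIC))"
```

```text
t 13.18 p [ 451.9 -171.4   34.4] yaw of y-90: -2.03 z [ 0.071 -0.002 -0.997] tiltdeg 4.06 roll 0.02 F [-4.7  0.3 -0.6] M [0.01 0.92 0.01] gap 0.629 g 50.0
lip-end bottom [-52.8  -0.6  59.3] top [-53.8  -0.6  73.3] far bottom [56.9 -0.7 67.1]
to (-54.8, 58, 0) P [ 0.4481 -0.1706  0.03  ] travel cm [-0.38  0.08 -0.44] dr [0.002 0.071 0.001]
```

View pics/s5.png

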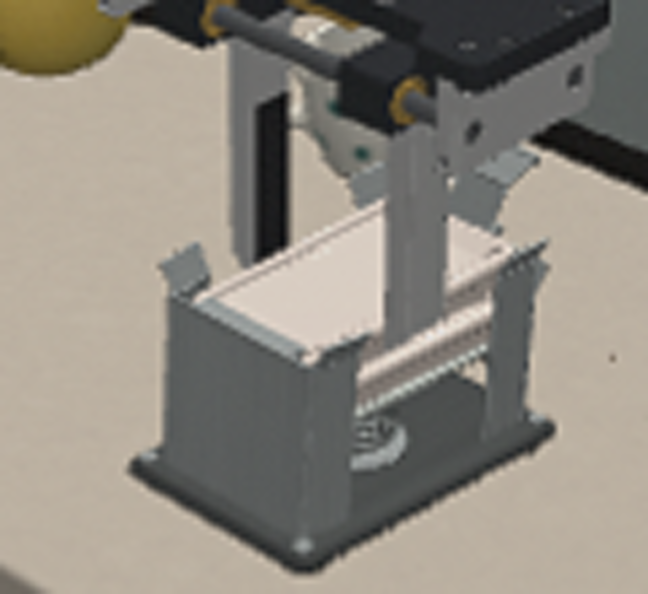

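The lip end is tucked at about (255,330), and the far end at (480,245) is bearing on the latch ramp. I shift back slightly and level, pressing gently.

>>> jog_arm([
  {"travel": [-0.1, 0, 0], "dr": [0, 0, 0], "hand": 0.55},
  {"travel": [-0.08, 0, -0.12], "dr": [0, 0.02, 0], "hand": 0.55},
  {"travel": [-0.08, 0, -0.12], "dr": [0.001, 0.02, 0], "hand": 0.55},
  {"travel": [0, 0, 0], "dr": [0, 0, 0], "hand": 0.55},
  {"travel": [0, 0, 0], "dr": [0, 0, 0], "hand": 0.55},
])

```text
t: 13.85
ee_pos: [0.4501, -0.1717, 0.0321]
tcp_rot: [0.016, 0.018, 1.0, -0.001]
contact_force: [1.5, 0.1, -3.4]
finger_gap: 0.633
gripper_force: 50.0
```

```bash
python3 -c "from h import *;st();where();target(-54.8,58,0)"
```

```text
t 13.85 p [ 450.1 -171.7   32.1] yaw of y-90: -2.03 z [ 0.032 -0.002 -0.999] tiltdeg 1.86 roll -0.04 F [ 1.5  0.1 -3.4] M [ 0.06  0.15 -0.01] gap 0.633 g 50.0
lip-end bottom [-53.6  -1.   58.6] top [-54.1  -1.   72.6] far bottom [56.3 -1.1 62.2]
to (-54.8, 58, 0) P [ 0.4481 -0.1706  0.03  ] travel cm [-0.2   0.11 -0.21] dr [0.002 0.032 0.001]
```

>>> jog_arm([
  {"travel": [-0.06, 0.03, -0.1], "dr": [0.001, 0.016, 0], "hand": 0.55},
  {"travel": [-0.06, 0.03, -0.11], "dr": [0.001, 0.016, 0], "hand": 0.55},
  {"travel": [0, 0, -0.1], "dr": [0, 0, 0], "hand": 0.55},
  {"travel": [0, 0, 0], "dr": [0, 0, 0], "hand": 0.55},
  {"travel": [0, 0, 0], "dr": [0, 0, 0], "hand": 0.55},
])

```text
t: 14.48
ee_pos: [0.4497, -0.1718, 0.03]
tcp_rot: [0.001, 0.018, 1.0, -0.001]
contact_force: [0.9, -1.0, 4.6]
finger_gap: 0.631
gripper_force: 50.0
```

```bash
python3 -c "from h import *;st();where()"
```

```text
t 14.47 p [ 449.7 -171.8   30. ] yaw of y-90: -2.05 z [ 0.002 -0.001 -1.   ] tiltdeg 0.13 roll -0.06 F [ 0.9 -1.   4.6] M [-0.14 -0.19 -0.  ] gap 0.631 g 50.0
lip-end bottom [-53.3  -1.1  57.9] top [-53.3  -1.1  71.9] far bottom [56.7 -1.2 58.1]
```

>>> jog_arm([
  {"travel": [0, 0, 0], "dr": [0, 0, 0], "hand": 0.8},
  {"travel": [0, 0, 0], "dr": [0, 0, 0], "hand": 0.8},
  {"travel": [0, 0, 0], "dr": [0, 0, 0], "hand": 0.8},
  {"travel": [0, 0, 2], "dr": [0, 0, 0], "hand": 0.8},
  {"travel": [0, 0, 4], "dr": [0, 0, 0], "hand": 0.8},
])

```text
t: 15.1
ee_pos: [0.4462, -0.1698, 0.0879]
tcp_rot: [-0.003, 0.018, 1.0, 0.002]
contact_force: [0.8, -0.3, -0.0]
finger_gap: 0.8
gripper_force: 0.0
```

>>> jog_arm([
  {"travel": [0, 5, 4], "dr": [0, 0, 0], "hand": 0.8},
  {"travel": [0, 6, 0], "dr": [0, 0, 0], "hand": 0.8},
  {"travel": [0, 6, 0], "dr": [0, 0, 0], "hand": 0.8},
  {"travel": [0, 6, 0], "dr": [0, 0, 0], "hand": 0.8},
  {"travel": [0, 6, 0], "dr": [0, 0, 0], "hand": 0.8},
])

```text
t: 15.72
ee_pos: [0.448, 0.1195, 0.1284]
tcp_rot: [0.0, 0.018, 1.0, 0.0]
contact_force: [1.2, -2.0, -0.1]
finger_gap: 0.798
gripper_force: 0.0
```

Run:
```python
from h import *
st()
o=[]
for c in ('scene','top'):
    im,d=viewer.camera(c); w=cloud(c,d)
    q=w.reshape(-1,3); q=q[~np.isnan(q[:,0])]
    v=q[:,:2]-D; X=v[:,0]*np.cos(A)+v[:,1]*np.sin(A); Y=-v[:,0]*np.sin(A)+v[:,1]*np.cos(A)
    for x in (-40,-20,0,20,40):
        k=(abs(X-x/1e3)<.006)&(abs(Y)<.02)&(q[:,2]>.04); print(c,x,k.sum(),np.median(q[k,2]).round(4) if k.any() else '')
    np.save(c+'1.npy',d)
    if c=='top':
        for m in viewer.masks_of(c,'plate_a'):
            z=np.nanmedian(w[m['pixels']],0); print(m['conf'],z.round(3))
            if z[2]<.05: r=rect_of(c,m['pixels'],.014,z[:2]-.1,z[:2]+.1); print(r[0].round(1),r[1].round(2),r[2].round(1),r[3])
    a=im[235:355,310:440] if c=='scene' else im[190:320,360:450]
    o.append(cv2.resize(a,(400,400),interpolation=cv2.INTER_CUBIC))
save('c6.png',np.hstack(o))
```

```text
t 15.72 p [448.  119.5 128.4] yaw of y-90: -2.05 z [ 0.  0. -1.] tiltdeg 0.00 roll 0.01 F [ 1.2 -2.  -0.1] M [ 0.03 -0.03 -0.02] gap 0.798 g 0.0
scene -40 71 0.0722
scene -20 66 0.0722
scene 0 67 0.0722
scene 20 66 0.0722
scene 40 83 0.0726
top -40 138 0.0736
top -20 140 0.0731
top 0 131 0.0732
top 20 132 0.0725
top 40 138 0.0731
0.79 [0.441 0.214 0.014]
[442.5 218.1] -83.16 [21.  60.5] ((442.59002685546875, 220.52890014648438), (25.007715225219727, 64.47857666015625), 4.085616588592529)
0.65 [ 0.462 -0.17   0.073]
```

View pics/c6.png

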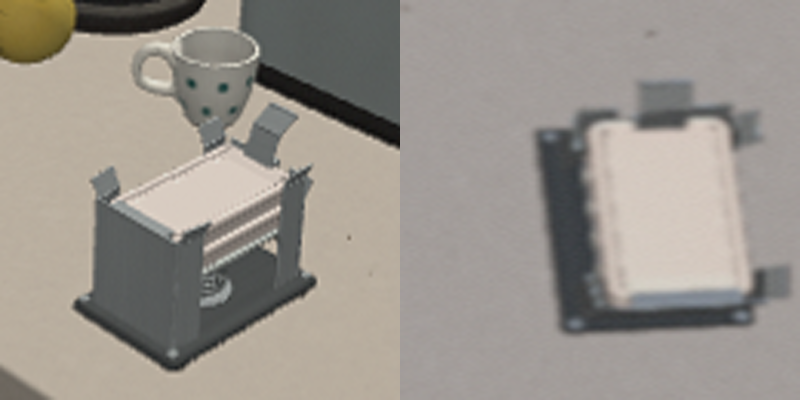

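Plate a is seated level: left view at (200,195), right view at (660,205), hollow floor at about 72–73 mm under both lip and latch. Now plate b.

>>> jog_arm([
  {"travel": [1.4, 5.15, -2], "dr": [0, 0, 0.003], "hand": 0.8},
  {"travel": [1.4, 5.15, -2], "dr": [0, 0, 0.002], "hand": 0.8},
  {"travel": [0, 0, -3], "dr": [0, 0, 0], "hand": 0.8},
  {"travel": [0, 0, -3], "dr": [0, 0, 0], "hand": 0.8},
  {"travel": [0, 0, 0], "dr": [0, 0, 0], "hand": 0.8},
])

```text
t: 16.5
ee_pos: [0.4739, 0.2183, 0.0256]
tcp_rot: [-0.004, 0.016, 1.0, -0.001]
contact_force: [-0.1, -0.7, -0.5]
finger_gap: 0.799
gripper_force: 0.0
```

```bash
python3 -c "from h import *;st()"
```

```text
t 16.50 p [473.9 218.3  25.6] yaw of y-90: -1.85 z [-0.007 -0.002 -1.   ] tiltdeg -0.40 roll -0.13 F [-0.1 -0.7 -0.5] M [ 0.07 -0.04  0.02] gap 0.799 g 0.0
```

>>> jog_arm([
  {"travel": [0.2, 0.4, 0], "dr": [0, 0, 0], "hand": 0.8},
  {"travel": [0, 0, 0], "dr": [0, 0, 0], "hand": 0.8},
  {"travel": [0, 0, -1.7], "dr": [0, 0, 0], "hand": 0.8},
  {"travel": [0, 0, -1.0], "dr": [0, 0, 0], "hand": 0.8},
  {"travel": [0, 0, 0], "dr": [0, 0, 0], "hand": 0.8},
])

```text
t: 17.12
ee_pos: [0.4768, 0.2242, -0.0002]
tcp_rot: [-0.002, 0.015, 1.0, -0.0]
contact_force: [0.4, 0.4, 0.1]
finger_gap: 0.802
gripper_force: 0.0
```

```bash
python3 -c "from h import *;st()"
```

```text
t 17.12 p [ 4.768e+02  2.242e+02 -2.000e-01] yaw of y-90: -1.75 z [-0.004 -0.001 -1.   ] tiltdeg -0.21 roll -0.05 F [0.4 0.4 0.1] M [0.03 0.01 0.01] gap 0.802 g 0.0
```

>>> jog_arm([
  {"travel": [-0.08, -0.18, -1.0], "dr": [0, 0.003, 0], "hand": 0.8},
  {"travel": [0, 0, -1.0], "dr": [0, 0, 0], "hand": 0.8},
  {"travel": [0, 0, -0.5], "dr": [0, 0, 0], "hand": 0.8},
  {"travel": [0, 0, -0.3], "dr": [0, 0, 0], "hand": 0.8},
  {"travel": [0, 0, 0], "dr": [0, 0, 0], "hand": 0.8},
])

```text
t: 17.75
ee_pos: [0.4775, 0.2229, -0.0268]
tcp_rot: [-0.002, 0.015, 1.0, 0.0]
contact_force: [0.1, -0.5, 0.2]
finger_gap: 0.8
gripper_force: 0.0
```

```bash
python3 -c "from h import *;st()"
```

```text
t 17.75 p [477.5 222.9 -26.8] yaw of y-90: -1.75 z [-0.004  0.    -1.   ] tiltdeg -0.21 roll 0.00 F [ 0.1 -0.5  0.2] M [ 0.01 -0.01  0.03] gap 0.800 g 0.0
```

>>> jog_arm([
  {"travel": [0, 0, 0], "dr": [0, 0, 0], "hand": 0.55},
  {"travel": [0, 0, 0], "dr": [0, 0, 0], "hand": 0.55},
  {"travel": [0, 0, 0], "dr": [0, 0, 0], "hand": 0.55},
  {"travel": [0, 0, 0], "dr": [0, 0, 0], "hand": 0.55},
  {"travel": [0, 0, 0], "dr": [0, 0, 0], "hand": 0.55},
])

```text
t: 18.38
ee_pos: [0.4779, 0.2229, -0.0263]
tcp_rot: [-0.001, 0.015, 1.0, 0.0]
contact_force: [-1.6, -0.0, 2.0]
finger_gap: 0.629
gripper_force: 50.0
```

```bash
python3 -c "from h import *;st()"
```

```text
t 18.38 p [477.9 222.9 -26.3] yaw of y-90: -1.75 z [-0.003  0.    -1.   ] tiltdeg -0.16 roll 0.01 F [-1.6 -0.   2. ] M [-0.06  0.05  0.04] gap 0.629 g 50.0
```

>>> jog_arm([
  {"travel": [0, 0, 2], "dr": [0, 0, 0], "hand": 0.55},
  {"travel": [0, 0, 4], "dr": [0, 0, 0], "hand": 0.55},
  {"travel": [0, 0, 4.5], "dr": [0, 0, 0], "hand": 0.55},
  {"travel": [0, 0, 3], "dr": [0, 0, 0], "hand": 0.55},
  {"travel": [0, -2, 0], "dr": [0, -0.02, 0], "hand": 0.55},
])

```text
t: 19.0
ee_pos: [0.4802, 0.2035, 0.1107]
tcp_rot: [0.012, 0.014, 1.0, 0.001]
contact_force: [-0.4, -0.4, -1.4]
finger_gap: 0.629
gripper_force: 50.0
```

>>> jog_arm([
  {"travel": [-0.1, -4.2, 0], "dr": [0.001, -0.046, 0], "hand": 0.55},
  {"travel": [-0.1, -4.2, 0], "dr": [0.001, -0.046, 0], "hand": 0.55},
  {"travel": [-0.1, -4.2, 0], "dr": [0.001, -0.046, 0], "hand": 0.55},
  {"travel": [-0.1, -4.2, 0], "dr": [0.001, -0.046, 0], "hand": 0.55},
  {"travel": [-0.1, -4.2, 0], "dr": [0.001, -0.046, 0], "hand": 0.55},
])

```text
t: 19.62
ee_pos: [0.4695, -0.0087, 0.1054]
tcp_rot: [0.122, 0.015, 0.992, 0.004]
contact_force: [-0.2, -0.1, -0.5]
finger_gap: 0.629
gripper_force: 50.0
```

>>> jog_arm([
  {"travel": [-0.1, -4.2, 0], "dr": [0, -0.046, 0], "hand": 0.55},
  {"travel": [0, -4.2, 0], "dr": [0, -0.046, 0], "hand": 0.55},
  {"travel": [0, -4.2, 0], "dr": [0, -0.046, 0], "hand": 0.55},
  {"travel": [0, -3.5, 0], "dr": [0, -0.046, 0], "hand": 0.55},
  {"travel": [0, 0, 0], "dr": [0, 0, 0], "hand": 0.55},
])

```text
t: 20.25
ee_pos: [0.4682, -0.1697, 0.1052]
tcp_rot: [0.211, 0.018, 0.977, 0.006]
contact_force: [-0.6, 0.8, -0.9]
finger_gap: 0.628
gripper_force: 50.0
```

```bash
sed -i 's/D=np.array.*; A/D=np.array([.4602,-.1717]); A/; s/gx=-11.6,h=28/gx=-9.6,h=26.3/' h.py; python3 -c "from h import *;st();where();target(-41,80,25)"
```

```text
t 20.25 p [ 468.2 -169.7  105.2] yaw of y-90: -1.87 z [ 0.413  0.005 -0.911] tiltdeg 24.42 roll 1.14 F [-0.6  0.8 -0.9] M [0.06 0.37 0.04] gap 0.628 g 50.0
lip-end bottom [-44.3   2.  110.4] top [-50.    1.7 123.2] far bottom [ 55.9   1.3 155.9]
to (-41, 80, 25) P [ 0.4715 -0.1721  0.0754] travel cm [ 0.32 -0.23 -2.99] dr [-0.02  -0.01  -0.002]
```

Correct the pose, then lower.

>>> jog_arm([
  {"travel": [0.32, -0.23, 0], "dr": [-0.02, -0.01, -0.002], "hand": 0.55},
  {"travel": [0, 0, -1.0], "dr": [0, 0, 0], "hand": 0.55},
  {"travel": [0, 0, -1.0], "dr": [0, 0, 0], "hand": 0.55},
  {"travel": [0, 0, -0.8], "dr": [0, 0, 0], "hand": 0.55},
  {"travel": [0, 0, 0], "dr": [0, 0, 0], "hand": 0.55},
])

```text
t: 20.88
ee_pos: [0.4742, -0.1693, 0.0791]
tcp_rot: [0.218, 0.013, 0.976, -0.003]
contact_force: [0.3, -0.9, -1.0]
finger_gap: 0.63
gripper_force: 50.0
```

```bash
python3 -c "from h import *;st();where();target(-41,72,25)"
```

```text
t 20.88 p [ 474.2 -169.3   79.1] yaw of y-90: -1.56 z [ 0.425 -0.012 -0.905] tiltdeg 25.14 roll -0.02 F [ 0.3 -0.9 -1. ] M [0.01 0.29 0.01] gap 0.630 g 50.0
lip-end bottom [-38.3   2.5  83.6] top [-44.3   2.4  96.3] far bottom [ 61.2   3.2 130.3]
to (-41, 72, 25) P [ 0.4715 -0.1721  0.0674] travel cm [-0.28 -0.28 -1.17] dr [ 0.     0.003 -0.008]
```

>>> jog_arm([
  {"travel": [-0.28, -0.28, 0], "dr": [0, 0.003, -0.008], "hand": 0.55},
  {"travel": [0, 0, 0], "dr": [0, 0, 0], "hand": 0.55},
  {"travel": [0, 0, -0.5], "dr": [0, 0, 0], "hand": 0.55},
  {"travel": [0, 0, -0.4], "dr": [0, 0, 0], "hand": 0.55},
  {"travel": [0, 0, 0], "dr": [0, 0, 0], "hand": 0.55},
])

```text
t: 21.5
ee_pos: [0.4716, -0.1728, 0.0707]
tcp_rot: [0.217, 0.017, 0.976, -0.004]
contact_force: [-0.7, 0.3, -1.4]
finger_gap: 0.628
gripper_force: 50.0
```

```bash
python3 -c "from h import *;st();where();target(-41,57,25)"
```

```text
t 21.50 p [ 471.6 -172.8   70.7] yaw of y-90: -2.07 z [ 0.423 -0.016 -0.906] tiltdeg 25.01 roll -0.07 F [-0.7  0.3 -1.4] M [-0.01  0.35  0.02] gap 0.628 g 50.0
lip-end bottom [-40.8  -0.7  75.3] top [-46.7  -0.6  88. ] far bottom [ 58.9  -0.7 121.9]
to (-41, 57, 25) P [ 0.4715 -0.1721  0.0524] travel cm [-0.02  0.07 -1.84] dr [0.001 0.    0.001]
```

>>> jog_arm([
  {"travel": [0, 0.06, -0.2], "dr": [0, 0, 0], "hand": 0.55},
  {"travel": [0, 0, -0.2], "dr": [0, 0, 0], "hand": 0.55},
  {"travel": [0, 0, -0.2], "dr": [0, 0, 0], "hand": 0.55},
  {"travel": [0, 0, -0.2], "dr": [0, 0, 0], "hand": 0.55},
  {"travel": [0, 0, 0], "dr": [0, 0, 0], "hand": 0.55},
])

```text
t: 22.12
ee_pos: [0.4724, -0.1727, 0.0636]
tcp_rot: [0.217, 0.018, 0.976, -0.005]
contact_force: [0.9, 0.9, 1.9]
finger_gap: 0.626
gripper_force: 50.0
```

```bash
python3 -c "from h import *;st();where()"
```

```text
t 22.12 p [ 472.4 -172.7   63.6] yaw of y-90: -2.08 z [ 0.424 -0.017 -0.905] tiltdeg 25.11 roll -0.12 F [0.9 0.9 1.9] M [0.3  0.1  0.06] gap 0.626 g 50.0
lip-end bottom [-40.1  -0.5  68.2] top [-46.   -0.5  80.8] far bottom [ 59.5  -0.6 114.9]
```

>>> jog_arm([
  {"travel": [0, 0, -0.25], "dr": [0, 0, 0], "hand": 0.55},
  {"travel": [0, 0, -0.25], "dr": [0, 0, 0], "hand": 0.55},
  {"travel": [0, 0, -0.25], "dr": [0, 0, 0], "hand": 0.55},
  {"travel": [0, 0, -0.25], "dr": [0, 0, 0], "hand": 0.55},
  {"travel": [0, 0, -0.1], "dr": [0, 0, 0], "hand": 0.55},
])

```text
t: 22.75
ee_pos: [0.4724, -0.1729, 0.0526]
tcp_rot: [0.218, 0.018, 0.976, -0.005]
contact_force: [2.1, 1.9, 3.2]
finger_gap: 0.631
gripper_force: 50.0
```

```bash
python3 -c "from h import *;st();where()"
```

```text
t 22.75 p [ 472.4 -172.9   52.6] yaw of y-90: -2.09 z [ 0.424 -0.018 -0.905] tiltdeg 25.11 roll -0.14 F [2.1 1.9 3.2] M [ 0.3  -0.3   0.03] gap 0.631 g 50.0
lip-end bottom [-40.   -0.7  57.1] top [-45.9  -0.6  69.8] far bottom [ 59.6  -0.7 103.9]
```

>>> jog_arm([
  {"travel": [-0.15, 0.05, -0.1], "dr": [0, 0, 0], "hand": 0.55},
  {"travel": [-0.18, 0, 0], "dr": [0, 0, 0], "hand": 0.55},
  {"travel": [-0.18, 0, 0], "dr": [0, 0, 0], "hand": 0.55},
  {"travel": [-0.18, 0, 0], "dr": [0, 0, 0], "hand": 0.55},
  {"travel": [0, 0, 0], "dr": [0, 0, 0], "hand": 0.55},
])

```text
t: 23.38
ee_pos: [0.4653, -0.1726, 0.0517]
tcp_rot: [0.217, 0.017, 0.976, -0.005]
contact_force: [2.5, -0.9, 3.9]
finger_gap: 0.631
gripper_force: 50.0
```

```bash
python3 -c "from h import *;st();where();target(-50,57,17)"
```

```text
t 23.38 p [ 465.3 -172.6   51.7] yaw of y-90: -2.09 z [ 0.424 -0.018 -0.905] tiltdeg 25.10 roll -0.17 F [ 2.5 -0.9  3.9] M [-0.12 -0.42 -0.02] gap 0.631 g 50.0
lip-end bottom [-47.2  -0.6  56.3] top [-53.1  -0.6  68.9] far bottom [ 52.4  -0.6 103. ]
to (-50, 57, 17) P [ 0.4613 -0.1717  0.0451] travel cm [-0.4   0.08 -0.66] dr [0.008 0.142 0.001]
```

>>> jog_arm([
  {"travel": [-0.1, 0, -0.16], "dr": [0.002, 0.036, 0], "hand": 0.55},
  {"travel": [-0.1, 0, -0.17], "dr": [0.002, 0.036, 0], "hand": 0.55},
  {"travel": [-0.1, 0, -0.17], "dr": [0.002, 0.035, 0], "hand": 0.55},
  {"travel": [-0.1, 0, -0.16], "dr": [0.002, 0.035, 0], "hand": 0.55},
  {"travel": [0, 0, 0], "dr": [0, 0, 0], "hand": 0.55},
])

```text
t: 24.0
ee_pos: [0.461, -0.172, 0.0445]
tcp_rot: [0.147, 0.017, 0.989, -0.002]
contact_force: [1.6, 0.5, 5.4]
finger_gap: 0.631
gripper_force: 50.0
```

```bash
python3 -c "from h import *;st();where();target(-52,57.5,12)"
```

```text
t 24.00 p [ 461.  -172.    44.5] yaw of y-90: -1.99 z [ 0.29  -0.01  -0.957] tiltdeg 16.88 roll 0.03 F [1.6 0.5 5.4] M [-0.11 -0.18 -0.02] gap 0.631 g 50.0
lip-end bottom [-50.3  -0.3  56.5] top [-54.3  -0.3  69.9] far bottom [55.  -0.3 88.5]
to (-52, 57.5, 12) P [ 0.4581 -0.1716  0.0412] travel cm [-0.29  0.04 -0.33] dr [ 0.002  0.085 -0.   ]
```

>>> jog_arm([
  {"travel": [-0.08, 0, -0.08], "dr": [0, 0.022, 0], "hand": 0.55},
  {"travel": [-0.08, 0, -0.08], "dr": [0.001, 0.022, 0], "hand": 0.55},
  {"travel": [-0.08, 0, -0.08], "dr": [0.001, 0.022, 0], "hand": 0.55},
  {"travel": [-0.06, 0, -0.08], "dr": [0, 0.021, 0], "hand": 0.55},
  {"travel": [0, 0, 0], "dr": [0, 0, 0], "hand": 0.55},
])

```text
t: 24.62
ee_pos: [0.4579, -0.1719, 0.0414]
tcp_rot: [0.103, 0.018, 0.994, -0.002]
contact_force: [-0.1, 0.0, 5.1]
finger_gap: 0.633
gripper_force: 50.0
```

```bash
python3 -c "from h import *;st();where();target(-53.5,58,8);target(-54.5,58,4)"
```

```text
t 24.62 p [ 457.9 -171.9   41.4] yaw of y-90: -2.03 z [ 0.205 -0.007 -0.979] tiltdeg 11.85 roll -0.01 F [-0.1  0.   5.1] M [-0.   -0.01 -0.02] gap 0.633 g 50.0
lip-end bottom [-52.1  -0.3  57.8] top [-55.   -0.3  71.5] far bottom [55.5 -0.3 80.4]
to (-53.5, 58, 8) P [ 0.4553 -0.1715  0.0383] travel cm [-0.26  0.04 -0.32] dr [0.002 0.067 0.   ]
to (-54.5, 58, 4) P [ 0.4528 -0.1714  0.0349] travel cm [-0.51  0.05 -0.65] dr [0.005 0.137 0.   ]
```

>>> jog_arm([
  {"travel": [-0.09, 0, -0.11], "dr": [0.001, 0.023, 0], "hand": 0.55},
  {"travel": [-0.09, 0, -0.11], "dr": [0.001, 0.022, 0], "hand": 0.55},
  {"travel": [-0.08, 0, -0.1], "dr": [0, 0.022, 0], "hand": 0.55},
  {"travel": [0, 0, 0], "dr": [0, 0, 0], "hand": 0.55},
  {"travel": [0, 0, 0], "dr": [0, 0, 0], "hand": 0.55},
])

```text
t: 25.25
ee_pos: [0.4544, -0.1717, 0.0376]
tcp_rot: [0.07, 0.018, 0.997, -0.001]
contact_force: [-2.2, -1.5, 2.0]
finger_gap: 0.627
gripper_force: 50.0
```

```bash
python3 -c "from h import *;st();where();target(-54.5,58,4)"
```

```text
t 25.25 p [ 454.4 -171.7   37.6] yaw of y-90: -2.04 z [ 0.139 -0.005 -0.99 ] tiltdeg 7.98 roll -0.01 F [-2.2 -1.5  2. ] M [-0.22  0.53  0.01] gap 0.627 g 50.0
lip-end bottom [-54.4  -0.2  57.3] top [-56.4  -0.2  71.2] far bottom [54.5 -0.3 72.6]
to (-54.5, 58, 4) P [ 0.4528 -0.1714  0.0349] travel cm [-0.16  0.03 -0.26] dr [0.003 0.069 0.001]
```

>>> jog_arm([
  {"travel": [-0.06, -0.02, -0.08], "dr": [0.001, 0.023, 0], "hand": 0.55},
  {"travel": [-0.06, 0, -0.08], "dr": [0.001, 0.023, 0], "hand": 0.55},
  {"travel": [-0.06, 0, -0.08], "dr": [0.001, 0.023, 0], "hand": 0.55},
  {"travel": [0, 0, 0], "dr": [0, 0, 0], "hand": 0.55},
  {"travel": [0, 0, 0], "dr": [0, 0, 0], "hand": 0.55},
])

```text
t: 25.88
ee_pos: [0.4532, -0.1718, 0.0355]
tcp_rot: [0.036, 0.018, 0.999, -0.0]
contact_force: [-5.1, 0.6, 1.9]
finger_gap: 0.623
gripper_force: 50.0
```

```bash
python3 -c "from h import *;st();where();target(-54.8,57.5,0)"
```

```text
t 25.88 p [ 453.2 -171.8   35.5] yaw of y-90: -2.05 z [ 0.071 -0.002 -0.997] tiltdeg 4.09 roll 0.03 F [-5.1  0.6  1.9] M [ 0.24  1.06 -0.02] gap 0.623 g 50.0
lip-end bottom [-54.2  -0.4  58.5] top [-55.1  -0.4  72.5] far bottom [55.6 -0.5 66.3]
to (-54.8, 57.5, 0) P [ 0.4508 -0.1714  0.0312] travel cm [-0.24  0.05 -0.43] dr [0.002 0.071 0.001]
```

>>> jog_arm([
  {"travel": [-0.08, 0, -0.05], "dr": [0, 0, 0], "hand": 0.55},
  {"travel": [-0.05, 0, -0.12], "dr": [0, 0.02, 0], "hand": 0.55},
  {"travel": [-0.05, 0, -0.12], "dr": [0.001, 0.02, 0], "hand": 0.55},
  {"travel": [0, 0, 0], "dr": [0, 0, 0], "hand": 0.55},
  {"travel": [0, 0, 0], "dr": [0, 0, 0], "hand": 0.55},
])

```text
t: 26.5
ee_pos: [0.4535, -0.173, 0.0336]
tcp_rot: [0.018, 0.018, 1.0, -0.001]
contact_force: [-0.1, 0.0, 2.0]
finger_gap: 0.628
gripper_force: 50.0
```

```bash
python3 -c "from h import *;st();where();target(-54.8,57.5,0)"
```

```text
t 26.50 p [ 453.5 -173.    33.6] yaw of y-90: -2.07 z [ 0.036 -0.003 -0.999] tiltdeg 2.04 roll -0.10 F [-0.1  0.   2. ] M [ 0.17 -0.06 -0.03] gap 0.628 g 50.0
lip-end bottom [-52.9  -1.4  58.3] top [-53.4  -1.4  72.3] far bottom [57.  -1.5 62.2]
to (-54.8, 57.5, 0) P [ 0.4508 -0.1714  0.0312] travel cm [-0.27  0.16 -0.24] dr [0.003 0.036 0.001]
```

>>> jog_arm([
  {"travel": [-0.04, 0.03, -0.1], "dr": [0.001, 0.018, 0], "hand": 0.55},
  {"travel": [-0.04, 0.03, -0.11], "dr": [0.001, 0.018, 0], "hand": 0.55},
  {"travel": [0, 0, -0.1], "dr": [0, 0, 0], "hand": 0.55},
  {"travel": [0, 0, 0], "dr": [0, 0, 0], "hand": 0.55},
  {"travel": [0, 0, 0], "dr": [0, 0, 0], "hand": 0.55},
])

```text
t: 27.12
ee_pos: [0.4517, -0.1719, 0.0302]
tcp_rot: [-0.001, 0.018, 1.0, -0.0]
contact_force: [1.7, -1.4, 3.7]
finger_gap: 0.635
gripper_force: 50.0
```

```bash
python3 -c "from h import *;st();where()"
```

```text
t 27.12 p [ 451.7 -171.9   30.2] yaw of y-90: -2.07 z [-0.002 -0.    -1.   ] tiltdeg -0.12 roll -0.02 F [ 1.7 -1.4  3.7] M [-0.23 -0.38 -0.04] gap 0.635 g 50.0
lip-end bottom [-53.8  -0.4  56.6] top [-53.8  -0.4  70.6] far bottom [56.2 -0.6 56.4]
```

>>> jog_arm([
  {"travel": [0, 0, 0], "dr": [0, 0, 0], "hand": 0.8},
  {"travel": [0, 0, 0], "dr": [0, 0, 0], "hand": 0.8},
  {"travel": [0, 0, 0], "dr": [0, 0, 0], "hand": 0.8},
  {"travel": [0, 0, 2], "dr": [0, 0, 0], "hand": 0.8},
  {"travel": [0, 0, 4], "dr": [0, 0, 0], "hand": 0.8},
])

```text
t: 27.75
ee_pos: [0.4488, -0.1702, 0.0884]
tcp_rot: [-0.004, 0.018, 1.0, 0.002]
contact_force: [1.3, -1.3, 0.1]
finger_gap: 0.802
gripper_force: 0.0
```

>>> jog_arm([
  {"travel": [0, 5, 4], "dr": [0, 0, 0], "hand": 0.8},
  {"travel": [0, 6, 0], "dr": [0, 0, 0], "hand": 0.8},
  {"travel": [0, 6, 0], "dr": [0, 0, 0], "hand": 0.8},
  {"travel": [0, 6, 0], "dr": [0, 0, 0], "hand": 0.8},
  {"travel": [0, 0, 0], "dr": [0, 0, 0], "hand": 0.8},
])

```text
t: 28.38
ee_pos: [0.45, 0.0608, 0.1287]
tcp_rot: [-0.002, 0.014, 1.0, 0.0]
contact_force: [0.1, -0.7, -0.3]
finger_gap: 0.8
gripper_force: 0.0
```

Run:
```python
from h import *
st()
for c in ('scene','top'):
    im,d=viewer.camera(c); save('f_'+c+'.png',im); w=cloud(c,d); z1=cloud(c,np.load(c+'1.npy'))
    def prof(w):
        q=w.reshape(-1,3); q=q[~np.isnan(q[:,0])]
        v=q[:,:2]-D; X=v[:,0]*np.cos(A)+v[:,1]*np.sin(A); Y=-v[:,0]*np.sin(A)+v[:,1]*np.cos(A)
        out=[]
        for x in (-40,-20,0,20,40):
            for s in (-15,15):
                k=(abs(X-x/1e3)<.006)&(abs(Y-s/1e3)<.01)&(q[:,2]>.04); out.append(np.median(q[k,2]).round(4))
        k=(abs(Y)<.008)&(X>.045)&(X<.08)&(q[:,2]>.075); return out, 'latch', [ (b, np.median(q[k&(abs(X*1e3-b)<2.5),2]).round(3)) for b in (48,53,58,63,68) if (k&(abs(X*1e3-b)<2.5)).any()]
    print(c,'after a',*prof(z1)); print(c,'now',*prof(w))
    if c=='top':
      d0=np.load('top0.npy'); w0=cloud(c,d0)
    for t in ('lemon','spoon','mug','jar','mill'):
        m=viewer.masks_of(c,t)[:1]; print(t,[(round(a['conf'],2),np.round(a['position'],1)) for a in m])
```

```text
t 28.38 p [450.   60.8 128.7] yaw of y-90: -1.65 z [-0.005  0.001 -1.   ] tiltdeg -0.26 roll 0.05 F [ 0.1 -0.7 -0.3] M [-0.01 -0.   -0.02] gap 0.800 g 0.0
scene after a [np.float64(0.0721), np.float64(0.0725), np.float64(0.0722), np.float64(0.0722), np.float64(0.0722), np.float64(0.0722), np.float64(0.0718), np.float64(0.072), np.float64(0.0732), np.float64(0.0726)] latch [(48, np.float64(0.084)), (53, np.float64(0.092)), (58, np.float64(0.096)), (63, np.float64(0.099)), (68, np.float64(0.101))]
scene now [np.float64(0.0722), np.float64(0.0722), np.float64(0.072), np.float64(0.0721), np.float64(0.0721), np.float64(0.072), np.float64(0.072), np.float64(0.072), np.float64(0.0732), np.float64(0.0732)] latch [(48, np.float64(0.084)), (53, np.float64(0.091)), (58, np.float64(0.096)), (63, np.float64(0.1)), (68, np.float64(0.101))]
lemon [(0.87, array([318.1, 240.7]))]
spoon [(0.57, array([294.2, 258.6]))]
mug [(0.83, array([377.3, 256.9]))]
jar [(0.81, array([458. , 281.3]))]
mill [(0.76, array([284.5, 220.8]))]
top after a [np.float64(0.0739), np.float64(0.0734), np.float64(0.0728), np.float64(0.0728), np.float64(0.0732), np.float64(0.0728), np.float64(0.0729), np.float64(0.0727), np.float64(0.0731), np.float64(0.0732)] latch [(48, np.float64(0.08)), (53, np.float64(0.088)), (58, np.float64(0.096)), (63, np.float64(0.099)), (68, np.float64(0.101))]
top now [np.float64(0.0734), np.float64(0.0735), np.float64(0.0728), np.float64(0.0731), np.float64(0.0725), np.float64(0.0728), np.float64(0.0729), np.float64(0.0727), np.float64(0.0732), np.float64(0.0731)] latch [(48, np.float64(0.08)), (53, np.float64(0.088)), (58, np.float64(0.096)), (63, np.float64(0.098)), (68, np.float64(0.101))]
lemon []
spoon []
mug [(0.57, array([336.6, 175.7]))]
jar [(0.83, array([436.9, 160.1]))]
mill [(0.67, array([180., 200.]))]
```

The top surface is level at the same height as after plate a, and the latch is shut. All three plates are in, so I'm handing in.

```bash
python3 -c "
from h import *
print(workorder.hand_in())"
```

```text
the job is handed in; nothing more can be done
None
```

I topped up the dispenser with plate_a, then plate_b on top of it, each tucked under the lip and latched. Depth readings show the top plate level at the right height with the latch shut, and I handed the job in at about 28 s; the result of the judging wasn't shown.

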